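Make up the peeling-station tray

TASK

Make up the foam-lined tray for the next peeling shift: first press the wooden pot stand fully down into its own cut-out, and only then stand the small metal pot upright on it, centred on the square. Also press every peeling tool that is on the table (Y-peeler, vegetable brush, knife in its blade guard; one may be missing) fully down into its own cut-out, in any order. Do not tip the pot over, and leave the bowl, the jar and the sponge where they are.

Things in the scene. Friction and masses are not known exactly. Their poses are not given: they have to be found in the camera images.
- tray: Fixed aluminium-edged tray, 176 x 308 mm and 22 mm high, lined with firm black foam with four white-floored cut-outs 10 mm deep (floor 12 mm above the table, foam top 22 mm). Origin: centre of its underside, on the table. Its x axis is its short side, pointing away from the robot, z up. Along y from -y to +y the cut-outs are: peeler, knife, brush, pot stand; all lie along the tray's x axis with the tool heads to +x and the stand's handle tab to -x.
- stand_pocket (a point): Floor of the stand's cut-out in the foam, 10 mm below the foam's top: the point where the stand's origin comes to lie when it is fully home, the stand's x axis then along the tray's x axis.
- peeler_pocket (a point): Floor of the peeler's cut-out in the foam, 10 mm below the foam's top: the point where the peeler's origin comes to lie when it is fully home, the peeler's x axis then along the tray's x axis.
- knife_pocket (a point): Floor of the knife's cut-out in the foam, 10 mm below the foam's top: the point where the knife's origin comes to lie when it is fully home, the knife's x axis then along the tray's x axis.
- brush_pocket (a point): Floor of the brush's cut-out in the foam, 10 mm below the foam's top: the point where the brush's origin comes to lie when it is fully home, the brush's x axis then along the tray's x axis.
- stand: Loose pale wooden pot stand, 22 mm thick, 100 g: a square of 66 x 66 mm with a handle tab 24 mm wide that runs 40 mm on from the square's -x edge. Origin: centre of the square's underside; flat top 22 mm above it. Stands 12 mm proud of the foam when home. Fits only one way round, face up as it lies at the start, with 2 mm play on each side.
- pot: Loose open round metal pot, straight-sided, 58 mm outside diameter, 60 mm high, 3 mm wall, 150 g, empty, no handle. Origin: centre of its underside, z to its mouth.
- peeler: Loose grey Y-peeler (T shape), 70 g, lying flat. Handle 20 mm wide, 24 mm high, from x = -60 to 38 mm; crossbar head 56 mm wide (y -28 to 28), 14 mm high, from x = 36 to 56 mm, with a steel blade on top up to 17 mm high. Origin: on the underside, on the handle's centre line; x towards the head, z up. Handle stands 14 mm proud of the foam when home. Fits only one way round, face up as it lies at the start, with 2 mm play on each side.
- brush: Loose wooden vegetable brush, 80 g, lying bristles down. Handle 22 mm wide, 24 mm high, from x = -62 to 12 mm; head 48 mm wide (y -24 to 24), 18 mm high, from x = 10 to 62 mm; bristles are rigid. Origin: on the underside, on the handle's centre line; x towards the head, z up. Handle stands 14 mm proud of the foam when home. Fits only one way round, face up as it lies at the start, with 2 mm play on each side.
- knife: Loose short vegetable knife in a black blade guard, 80 g, lying flat. Dark wood handle 20 mm wide (y -10 to 10), 24 mm high, from x = -66 to 2 mm; guarded blade 12 mm high from x = 0 to 66 mm, lopsided: y -30 to 10 mm. Origin: on the underside, on the handle's centre line; x towards the blade, z up. Handle stands 14 mm proud of the foam when home. Fits only one way round, face up as it lies at the start, with 2 mm play on each side.
- bowl: Bystander: loose white bowl, 120 mm across, 50 mm high, beyond the tray. Origin: centre of its underside.
- jar: Bystander: loose amber glass jar with a metal lid, 68 mm across, 100 mm high, beyond the tray. Origin: centre of its underside.
- sponge: Bystander: loose yellow scrubbing sponge (stiff), 90 x 60 x 30 mm. Origin: centre of its underside.
There are look-alikes about, which are no part of the job. Of the things that look like the pot, take the one that is farthest to the robot's left at the start.

How it is judged:
By the outcome, as a careful person would: the job done as asked, in the order asked, and still so for the second after the job is handed in, with the robot touching nothing.
Of peeler, brush, knife only 2 to 3 are there at a start; the rules pass over those that are not, and their reading is None.
At some moment in a run one of peeler, brush, knife may be knocked a few centimetres aside while the robot is not near it.
It also fails if it takes over 200 s, if anything falls off the work surface, if the arm or the gripper's body presses on something with over 40 N, if the wrist force passes 120 N, or if a joint passes its speed limit or range.

ROBOT

A 6-joint arm with a two-finger parallel gripper is mounted at the origin on the work surface. World frame = base frame: x ahead of the robot, y to its left, z up, the work surface at z = 0. Lengths are in mm, angles in rad, forces in N, time in s.
With the tool pointing down it reaches from about 275 to 1000 mm from the base axis. Payload 8.4 kg.
Tool frame: the origin (TCP) lies at the very end of the fingers, on their centre line; the grasp point (between the pads) lies behind it (r.grip_point_offset is the x of the grasp point in the tool frame, in mm); x points along the fingers, z is the direction in which the jaws open and shut, and the axes are right-handed (so a half turn about x gives the same grasp; the last joint's range is limited). The gripper opens to 85 mm and grips with 20 to 120 N. Pads are 22 mm wide; open, the fingers measure 114 mm over their backs; the gripper's body (76 mm by 85 mm) begins 54 mm behind the grasp point. The pads swing forward as they close: fully open they stand 13 mm farther back than shut.
Start: joints at [1.281, 0.353, 1.633, -0, 1.155, -0.002], TCP at [177.401, 599.297, 231.281] pointing down, gripper open.
Joint ranges: [-2.63, 2.63], [-0.92, 2.1], [0.06, 2.66], [-1.3, 4.44], [0, 2.69], [-3.02, 3.02]. Speed limits (rad/s): [2.22, 2.22, 2.79, 3.14, 3.14, 3.14].

INTERFACE

Orientations are given as [roll, pitch, yaw] about the fixed x, y, z axes, in that order (R = Rz(yaw) Ry(pitch) Rx(roll)).
In Python, from rig import r, vision, order gives the robot as it stands. The module is installed in compiled form; this text tells all that it offers.
- The arm moves only by the tool step_arm, never from a script. Its argument "rows" is a list of rows, each a list of 7 numbers: the shift along the world's x, y, z in mm, then the turn, a rotation vector about the world's x, y, z in rad, then the finger opening in mm, from 0 to 85.4. A call has exactly 8 rows; each row is the pose to reach, as a shift and turn from the pose measured when the call began; what a row does not reach only later rows make up. A row lasts 1/8 s, in which the tool goes at most 62.5 mm and 10.7 degrees, less where a joint would pass 70% of its speed; a pose out of reach is approached as far as the arm can. A call with a gripper value outside its range is refused whole. The fingers move at their own pace and stop on an object; "force" is the grip in N (left out, the last holds). Time passes only in rows, so rows that repeat a pose let the fingers close, or fill a call up. It gives the time, the measured TCP pose, the force and the opening at its end, in the units of the state.
- r.sense(): the state, without advancing time (a new reading comes with each control period).
- vision.grab_frame(name): name is "scene" or "top" or "wrist"; returns (picture, depth): 384x512x3 uint8, red, green, blue; 384x512 float32, mm along the optical axis (not along the pixel's ray), 0 where there is no reading.
- vision.camera_info(name): a dict with "K" (3x3 intrinsics, pixels), "origin" and "attitude" of the camera in the world; the wrist camera has in their place "tool_from_camera" (4x4, takes a point from camera to tool coordinates, whose origin is the TCP and whose axes are the tool frame's). Camera axes: x right, y down, z forward; pixel columns grow to the right and rows downward; lengths in mm; the calibration is good to about 2 mm. A picture is of the moment at which its call begins: read the wrist's pose just before it. camera_info takes no time and is no camera call.
- order.sign_off(): hands the job in, once; it reports no verdict.
The state is a dict: "clock": time; "qpos": joint angles; "qvel": joint speeds; "joint_efforts": joint torques, N m; "eef_pos": TCP position; "tcp_rot": TCP orientation; "contact_force": force on the tool from outside, world axes, zero at the start; "wrist_torque": the same for the moment, N m; "opening": opening from 0.0 (shut) to 1.0 (fully open).
Only numpy, scipy, OpenCV 4.12 (cv2) and the standard library are available. Lean on these libraries where they do the work, as an engineer would, in place of code of your own. Each camera call takes 0.05 s, during which the arm holds its last target.

## Working session

There is one attempt and no reset: what is moved stays moved. The work goes in short steps, Python scripts to look and compute and a tool call to move; the robot and the scene stay as the last step left them, time stands still between calls to the robot, and variables do not carry over. Pictures are saved under pics/ and viewed, and the job is handed in when it is done.

Besides the shell and the picture viewer there is one more tool, called after "Emit:" by a JSON object that holds its "fn" and its "kwargs", one argument or row to a line. step_arm: Moves the arm, as the interface text tells. Its arguments: {"type":"object","properties":{"rows":{"type":"array"},"force":{"type":"number"}},"required":["rows"]}

```bash
mkdir -p pics; cat > h.py <<'E'
import numpy as np, cv2
from rig import r, vision, order
from scipy.spatial.transform import Rotation as R
def cam(name):
    i=vision.camera_info(name); K=np.array(i["K"])
    if name=="wrist":
        s=r.sense(); T=np.eye(4); T[:3,:3]=R.from_euler('xyz',s["tcp_rot"]).as_matrix(); T[:3,3]=s["eef_pos"]
        return K,T@np.array(i["tool_from_camera"])
    T=np.eye(4); a=np.array(i["attitude"]); T[:3,:3]=a if a.shape==(3,3) else R.from_euler('xyz',a).as_matrix(); T[:3,3]=i["origin"]
    return K,T
def ray(K,T,u,v,z):
    d=T[:3,:3]@np.linalg.inv(K)@np.array([u,v,1.]); o=T[:3,3]
    return o+d*(z-o[2])/d[2]
def cloud(K,T,D):
    v,u=np.mgrid[:D.shape[0],:D.shape[1]]
    p=np.stack([(u-K[0,2])/K[0,0]*D,(v-K[1,2])/K[1,1]*D,D],-1)
    return p@T[:3,:3].T+T[:3,3]
def grab(name,fn=None):
    K,T=cam(name); P,D=vision.grab_frame(name)
    if fn: cv2.imwrite("pics/"+fn,cv2.cvtColor(P,cv2.COLOR_RGB2BGR))
    np.savez("last_"+name+".npz",P=P,D=D,K=K,T=T)
    return P,D,K,T
E
python3 - <<'E'
from h import *
s=r.sense(); print(s); print(r.grip_point_offset)
for n in("scene","top","wrist"):
    print(n,vision.camera_info(n)); P,D,K,T=grab(n,n+"0.png"); print(T.round(2))
E
```

```text
{'clock': 0.0, 'qpos': array([ 1.28060082e+00,  3.53665389e-01,  1.63413971e+00, -1.49680086e-05,
        1.15522832e+00, -2.40185750e-03]), 'qvel': array([ 4.04704155e-05,  3.16960830e-04, -7.88582389e-04, -1.49919234e-03,
        1.98988091e-03,  5.43163989e-04]), 'joint_efforts': array([-3.33296164e-03, -6.05252624e+01, -3.42075992e+01, -2.09938039e-04,
        9.33197007e-03,  4.24349673e-05]), 'eef_pos': array([177.26363105, 598.82379773, 230.54854331]), 'tcp_rot': array([-3.13449614,  1.5693555 , -1.85148741]), 'contact_force': array([ 0.32838244, -0.49278357, -0.03926715]), 'wrist_torque': array([-0.00639744,  0.0220535 ,  0.03643293]), 'opening': 1.0039403650243037}
-18.700000000000003
scene {'K': array([[391.32830969,   0.        , 252.72093304],
       [  0.        , 391.32830969, 192.90666577],
       [  0.        ,   0.        ,   1.        ]]), 'origin': array([1133.33962806,  761.39338088,  731.35649303]), 'attitude': array([-2.18056491, -0.01441337,  2.50325015])}
[[-8.00000e-01  3.30000e-01 -5.00000e-01  1.13334e+03]
 [ 6.00000e-01  4.70000e-01 -6.50000e-01  7.61390e+
[... 670 characters left out ...]
   0.        , 248.60897297],
       [  0.        , 339.93387808, 190.44538786],
       [  0.        ,   0.        ,   1.        ]]), 'tool_from_camera': array([[-4.78821934e-04, -3.01025850e-01,  9.53615860e-01,
        -1.43014965e+02],
       [ 5.20269297e-04, -9.53615915e-01, -3.01025606e-01,
         7.70254173e+01],
       [ 9.99999750e-01,  3.51999390e-04,  6.13226724e-04,
         9.14532324e-01],
       [ 0.00000000e+00,  0.00000000e+00,  0.00000000e+00,
         1.00000000e+00]])}
[[ 2.8000e-01  9.1000e-01  2.9000e-01  1.0371e+02]
 [ 9.6000e-01 -2.7000e-01 -9.0000e-02  6.2182e+02]
 [-0.0000e+00  3.0000e-01 -9.5000e-01  3.7366e+02]
 [ 0.0000e+00  0.0000e+00  0.0000e+00  1.0000e+00]]
```

View pics/top0.png

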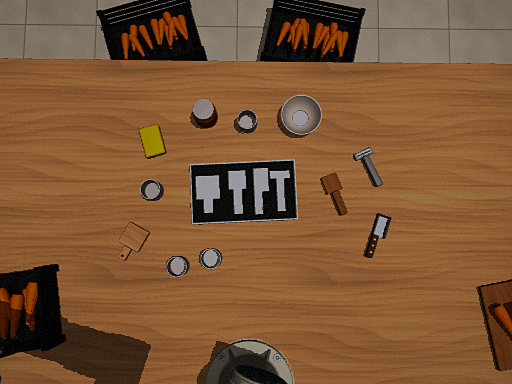

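View pics/scene0.png

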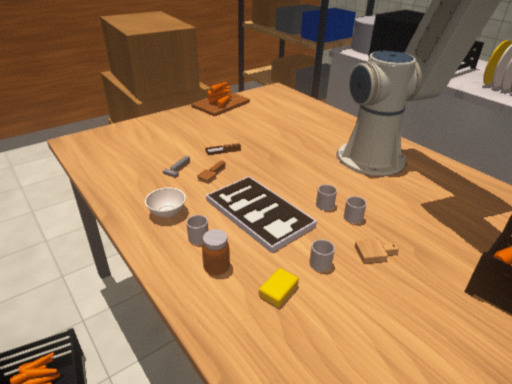

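```bash
python3 - <<'E'
from h import *
d=np.load("last_top.npz"); P,D,K,T=[d[k] for k in "PDKT"]
C=cloud(K,T,D)
m=((C[...,2]>7)&(C[...,2]<150)&(C[...,0]>280)&(C[...,0]<800)&(abs(C[...,1])<500)).astype(np.uint8)
m[D==0]=0
n,l,st,c=cv2.connectedComponentsWithStats(m)
for i in range(1,n):
    if st[i,4]<20: continue
    mm=l==i; q=C[mm]; z=np.percentile(q[:,2],[50,95])
    pts=q[:,:2].astype(np.float32); rc=cv2.minAreaRect(pts)
    print(st[i],"z",z.round(1),"mean",q[:,:2].mean(0).round(1),"rect",np.round(rc[0],1),np.round(rc[1],1),round(rc[2],1),P[mm].mean(0).round())
E
```

```text
[193  99  25  30 570] z [ 97.3 104. ] mean [762.5 132. ] rect [768.7 134.4] [63.  65.5] 31.1 [96. 81. 77.]
[281 105  41  30 748] z [23.1 51.8] mean [ 762.2 -147.1] rect [ 756.3 -143.6] [ 87.3 116.3] 0.0 [122. 110. 102.]
[237 109  20  25 284] z [33.4 62.5] mean [755.1  13.4] rect [753.4  13.8] [55.8 57.8] 86.6 [74. 68. 68.]
[138 124  29  34 659] z [29.4 35. ] mean [692.7 289.4] rect [695.5 293.2] [94.6 63.1] 16.7 [140. 120.   1.]
[354 147  28  41 385] z [20.8 28.4] mean [ 629.8 -345.4] rect [ 620.1 -341.4] [121.7  55.6] 14.5 [81. 80. 82.]
[ 188  159  111   67 6308] z [20.2 26.7] mean [547.9  21.5] rect [548.1  23.2] [180.7 315. ] 4.3 [68. 67. 70.]
[321 173  27  42 492] z [20.  27.3] mean [ 552.1 -244.2] rect [ 542.7 -247.4] [123.8  53.9] 16.6 [95. 50. 20.]
[139 179  25  22 285] z [34.5 62. ] mean [549.3 287. ] rect [547.2 288.9] [56.9 65.1] 17.6 [78. 71. 72.]
[365 212  27  47 441] z [13.7 26.9] mean [ 428.  -368.3] rect [ 423.7 -373.3] [ 46.1 135.9] 73.0 [75. 64. 61.]
[118 222  32  39 674] z [21.8 27. ] mean [404.8 339.9] rect [396.7 346.4] [ 67.4 105.3] 61.6 [134.  88.  49.]
[200 248  22  22 214] z [29.1 63.6] mean [355.2 112.4] rect [354.1 109.9] [58.9 57.4] 22.2 [99. 94. 94.]
[166 256  24  21 276] z [29.9 63.3] mean [330.9 206.5] rect [332. 204.] [56.3 56.4] 79.5 [90. 83. 83.]
```

View pics/wrist0.png

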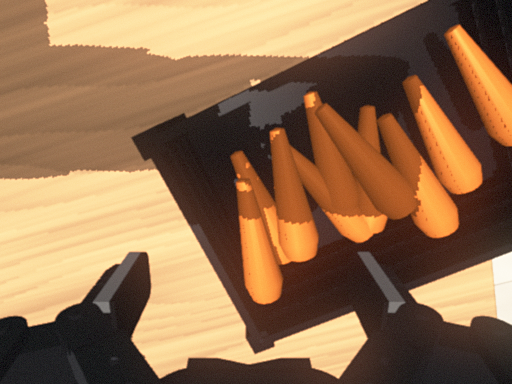

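Emit:
{"fn": "step_arm", "kwargs": {
  "rows": [
    [22, -36, -2, 0, 0, -0.175, 85],
    [44, -72, -4, 0, 0, -0.35, 85],
    [66, -108, -6, 0, 0, -0.525, 85],
    [88, -144, -8, 0, 0, -0.7, 85],
    [110, -180, -10, 0, 0, -0.875, 85],
    [132, -216, -12, 0, 0, -1.05, 85],
    [154, -252, -14, 0, 0, -1.225, 85],
    [176, -288, -16, 0, 0, -1.4, 85]
  ]
}}

```text
clock: 1.15
eef_pos: [353.8, 309.7, 214.6]
tcp_rot: [-3.122, 1.57, 3.038]
contact_force: [0.2, 0.0, 0.5]
opening: 0.995
```

```bash
cat >> h.py <<'E'
def pose():
    s=r.sense(); M=R.from_euler('xyz',s["tcp_rot"]).as_matrix()
    print("t",round(s["clock"],2),"tcp",s["eef_pos"].round(1),"jaw",np.degrees(np.arctan2(M[1,2],M[0,2])).round(2),"x",M[:,0].round(3),"F",s["contact_force"].round(1),"open",round(s["opening"]*85.4,1),"q6",s["qpos"][5].round(2))
    return s,M
def cmd(xyz,jaw):
    "shift and rotvec from present pose to tool-down at xyz with jaw angle (deg, tool z)"
    s,M=pose(); a=np.radians(jaw); x=np.array([0,0,-1.]); z=np.array([np.cos(a),np.sin(a),0]); G=np.c_[x,np.cross(z,x),z]
    print("->",(np.array(xyz)-s["eef_pos"]).round(1),R.from_matrix(G@M.T).as_rotvec().round(4))
E
python3 -c "
from h import *
cmd([530,22,200],-86)"
```

```text
t 1.15 tcp [353.8 309.7 214.6] jaw -7.02 x [-0.001  0.    -1.   ] F [0.2 0.  0.5] open 84.9 q6 0.84
-> [ 176.2 -287.7  -14.6] [-8.0000e-04 -8.0000e-04 -1.3784e+00]
```

Emit:
{"fn": "step_arm", "kwargs": {
  "rows": [
    [25, -41, -2, 0, 0, -0.18, 85],
    [50, -82, -4, 0, 0, -0.36, 85],
    [75, -123, -6, 0, 0, -0.54, 85],
    [100, -164, -8, 0, 0, -0.72, 85],
    [125, -205, -10, 0, 0, -0.9, 85],
    [150, -246, -12, 0, 0, -1.08, 85],
    [176, -288, -14, 0, 0, -1.25, 85],
    [176, -288, -14, 0, 0, -1.38, 85]
  ]
}}

```text
clock: 2.15
eef_pos: [531.2, 19.0, 200.3]
tcp_rot: [2.549, 1.57, 1.038]
contact_force: [-0.4, 0.9, -0.7]
opening: 0.997
```

```bash
python3 -c "
from h import *
pose();grab('wrist','w1.png')"
```

```text
t 2.15 tcp [531.2  19.  200.3] jaw -86.56 x [ 0.     0.001 -1.   ] F [-0.4  0.9 -0.7] open 85.2 q6 1.54
```

View pics/w1.png

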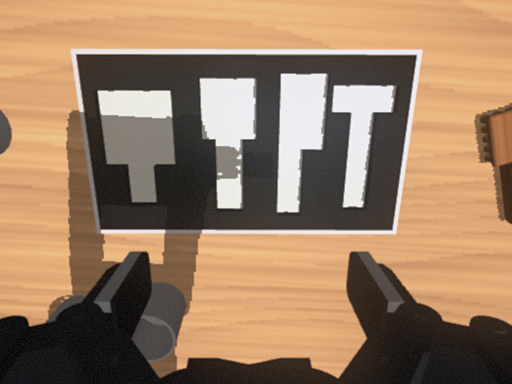

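```bash
cat > tray.py <<'E'
from h import *
d=np.load("last_wrist.npz"); P,D,K,T=[d[k] for k in "PDKT"]
print("cam",T[:3,3].round(1))
g=cv2.cvtColor(P,cv2.COLOR_RGB2GRAY)
blk=((g<85)).astype(np.uint8)
C=cloud(K,T,D)
# depth check foam and floor
for (u,v) in((88,80),(187,150),(268,150),(410,70),(130,120),(228,120),(300,120),(355,180)):
    print((u,v),C[v,u].round(1),g[v,u])
E
python3 tray.py; python3 - <<'E'
from h import *
d=np.load("last_wrist.npz");g=cv2.cvtColor(d['P'],cv2.COLOR_RGB2GRAY)
print(g[180,125:165],g[100,90:110],g[100,165:185],g[45:62,250])
E
```

```text
cam [607.5  24.5 343.3]
(88, 80) [602.5 168.6  23.2] 44
(187, 150) [544.2  79.8  22.1] 43
(268, 150) [549.    2.6  22.9] 65
(410, 70) [ 628.3 -117.6   23.3] 55
(130, 120) [567.9 136.5  11.3] 129
(228, 120) [573.7  42.4  12.6] 236
(300, 120) [578.  -26.3  13.2] 238
(355, 180) [521.9 -88.1  12.5] 236
[ 26  23  23  29  70 116 126 126 125 129 125 125 129 125 124 128 123 126
 125 129 122 126 125 121 128 124 128 126 123  93  48  31  27  34  24  36
  25  34  28  40] [ 49  46  51  53  40  44  34  33 121 223 237 232 233 231 232 233 232 234
 233 232] [234 234 235 235 239 214 124  61  50  55  57  58  53  59  51  55  55  56
  56  55] [183 183 183 187 216 235 237 239 235 137  61  54  61  58  59  59  61]
```

```bash
cat > tray2.py <<'E'
from h import *
d=np.load("last_wrist.npz"); P,D,K,T=[d[k] for k in "PDKT"]
g=cv2.cvtColor(P,cv2.COLOR_RGB2GRAY)
def cast(pts,z):
    dd=np.c_[(pts[:,0]-K[0,2])/K[0,0],(pts[:,1]-K[1,2])/K[1,1],np.ones(len(pts))]@T[:3,:3].T
    return (T[:3,3]+dd*((z-T[2,3])/dd[:,2])[:,None])[:,:2]
def sub(cx):
    pass
roi=np.zeros_like(g); cv2.fillConvexPoly(roi,np.array([[80,58],[413,58],[391,226],[102,226]]),1)
m=((g>95)&(roi>0)).astype(np.uint8)
n,l,st,c=cv2.connectedComponentsWithStats(m)
ids=[i for i in range(1,n) if st[i,4]>500]; ids.sort(key=lambda i:st[i,0])
# yaw from brush/knife etc: use foam rows: line fits of border top & bottom (first dark pixel)
for nm,rows,step in(("top",range(40,75),1),("bot",range(240,205,-1),-1)):
    pts=[]
    for u in range(110,385,3):
        col=g[list(rows),u].astype(float)
        for k in range(1,len(col)):
            if col[k]<90 and col[k-1]>=90:
                f=(col[k-1]-100)/(col[k-1]-col[k]); pts.append([u,rows[k-1]+step*f]); break
    q=cast(np.array(pts),22)
    vx,vy,x0,y0=cv2.fitLine(q.astype(np.float32),cv2.DIST_HUBER,0,.01,.01).ravel()
    if vy<0: vx,vy=-vx,-vy
    print(nm,len(pts),"yaw",np.degrees(np.arctan2(-vx,vy)).round(2),x0.round(1),y0.round(1))
yaw=np.radians(float(__import__('sys').argv[1])); Rt=np.array([[np.cos(yaw),-np.sin(yaw)],[np.sin(yaw),np.cos(yaw)]])
for i in ids:
    x,y,w,h,_=st[i]; rowsw=[]
    L=[];Rr=[]
    for v in range(y,y+h):
        us=np.where(l[v]==i)[0]
        if len(us)<5: continue
        L.append([us[0]-.5,v]);Rr.append([us[-1]+.5,v])
    def est(E):
        a=cast(np.array(E),22)@Rt; b=cast(np.array(E),12)@Rt; return a,b
    La,Lb=est(L);Ra,Rb=est(Rr)
    cam_v=(T[:2,3]@Rt)[1]
    # left edge (larger v): far if v>cam_v -> z=12 else 22
    Lv=np.where(La[:,1]>cam_v,Lb[:,1],La[:,1]); Rv=np.where(Ra[:,1]<cam_v,Rb[:,1],Ra[:,1])
    print("comp",st[i][:4])
    for k in range(0,len(L),8): print("  row",L[k][1],"u22",La[k,0].round(1),"L",Lv[k].round(1),"R",Rv[k].round(1),"w",(Lv-Rv)[k].round(1),"mid",((Lv+Rv)/2)[k].round(1))
    T_=[];B=[]
    for u in range(x,x+w):
        vs=np.where(l[:,u]==i)[0]
        if len(vs)<5: continue
        T_.append([u,vs[0]-.5]);B.append([u,vs[-1]+.5])
    cu=(T[:2,3]@Rt)[0]
    Ta,Tb=est(T_);Ba,Bb=est(B)
    tu=np.where(Ta[:,0]>cu,Tb[:,0],Ta[:,0]); bu=np.where(Ba[:,0]<cu,Bb[:,0],Ba[:,0])
    k=slice(None,None,6)
    print("  top u",tu[k].round(1)); print("  bot u",bu[k].round(1))
print(Rt.round(5), "cam in tray axes",(T[:2,3]@Rt).round(1))
E
python3 tray2.py 4.0
```

```text
top 92 yaw 3.34 632.3 28.1
bot 92 yaw 3.37 465.6 25.0
comp [ 97  90  78 112]
  row 90 u22 604.1 L 123.6 R 54.0 w 69.6 mid 88.8
  row 98 u22 597.1 L 124.6 R 52.8 w 71.9 mid 88.7
  row 106 u22 590.0 L 124.7 R 53.3 w 71.4 mid 89.0
  row 114 u22 582.8 L 123.8 R 52.9 w 70.9 mid 88.4
  row 122 u22 575.5 L 123.9 R 54.4 w 69.5 mid 89.2
  row 130 u22 568.1 L 124.0 R 54.0 w 70.0 mid 89.0
  row 138 u22 560.6 L 124.1 R 54.6 w 69.5 mid 89.4
  row 146 u22 553.0 L 124.2 R 54.2 w 70.0 mid 89.2
  row 154 u22 545.2 L 124.3 R 54.8 w 69.5 mid 89.5
  row 162 u22 537.4 L 124.4 R 54.4 w 69.9 mid 89.4
  row 170 u22 529.3 L 103.4 R 75.4 w 28.0 mid 89.4
  row 178 u22 521.2 L 103.4 R 76.2 w 27.2 mid 89.8
  row 186 u22 513.1 L 103.3 R 76.0 w 27.3 mid 89.6
  row 194 u22 504.8 L 103.2 R 75.7 w 27.5 mid 89.5
  top u [604.5 604.4 603.5 604.3 604.3 604.2 604.2 604.1 603.2 604.  604.  603.9
 603. ]
  bot u [593.6 554.7 533.7 533.6 533.6 531.5 493.4 493.4 493.3 493.2 533.2 533.2
 533.1]
comp [199  78  58 131]
  row 78 u22 613.5 L 27.7 R -23.2 w 50.9 mid 2.2
  row 86 u22 606.7 L 28.0 R -24.1 w 52.2 mid 1.9
  row 94 u22
[... 2414 characters left out ...]
R -136.3 w 25.4 mid -123.6
  row 149 u22 548.0 L -110.6 R -136.1 w 25.5 mid -123.3
  row 157 u22 540.2 L -111.2 R -135.9 w 24.7 mid -123.5
  row 165 u22 532.3 L -110.8 R -135.6 w 24.8 mid -123.2
  row 173 u22 524.4 L -110.4 R -135.4 w 25.0 mid -122.9
  row 181 u22 516.3 L -111.0 R -135.2 w 24.2 mid -123.1
  row 189 u22 508.1 L -110.7 R -135.0 w 24.3 mid -122.8
  row 197 u22 499.7 L -110.3 R -134.7 w 24.4 mid -122.5
  row 205 u22 491.3 L -109.9 R -135.5 w 25.6 mid -122.7
  top u [599.1 606.8 606.8 606.7 606.7 606.6 606.6 606.5 606.5 606.4 606.4]
  bot u [581.4 581.3 484.9 485.9 485.9 485.8 535.4 581.  580.9 580.9 581.8]
[[ 0.99756 -0.06976]
 [ 0.06976  0.99756]] cam in tray axes [607.7 -17.9]
```

```bash
cat >> tray2.py <<'E'
print("----")
E
python3 tray2.py 3.35 | grep -E "comp|row (98|138|154|178|189|193|190|194|101|113|173|206|86|118|109|137)|top u|bot u|----|0 "; python3 - <<'E'
from h import *
d=np.load("last_wrist.npz"); P,D,K,T=[d[k] for k in "PDKT"]
# TCP projected into the image, and finger tips
info=vision.camera_info("wrist"); A=np.linalg.inv(np.array(info["tool_from_camera"]))
for p in([0,0,0],[0,0,42.7],[0,0,-42.7],[-13,0,42.7],[-13,0,-42.7]):
    c=A[:3,:3]@np.array(p)+A[:3,3]; print(p,(K@c/c[2])[:2].round(1))
E
```

```text
comp [ 97  90  78 112]
  row 90 u22 602.7 L 130.4 R 60.9 w 69.6 mid 95.7
  row 98 u22 595.7 L 131.4 R 59.5 w 71.9 mid 95.4
  row 106 u22 588.6 L 131.4 R 60.0 w 71.4 mid 95.7
  row 130 u22 566.7 L 130.4 R 60.5 w 70.0 mid 95.5
  row 138 u22 559.2 L 130.4 R 61.0 w 69.5 mid 95.7
  row 154 u22 543.8 L 130.4 R 61.0 w 69.4 mid 95.7
  row 162 u22 536.0 L 130.4 R 60.5 w 69.9 mid 95.5
  row 170 u22 528.1 L 109.4 R 81.4 w 27.9 mid 95.4
  row 178 u22 520.1 L 109.2 R 82.1 w 27.1 mid 95.7
  row 194 u22 503.6 L 108.9 R 81.4 w 27.5 mid 95.2
  top u [603.1 603.1 602.3 603.1 603.2 603.2 603.2 603.2 602.3 603.2 603.2 603.2
  bot u [592.1 553.3 532.3 532.3 532.3 530.3 492.2 492.2 492.3 492.3 532.4 532.4
comp [199  78  58 131]
  row 86 u22 606.3 L 34.9 R -17.3 w 52.2 mid 8.8
  row 110 u22 585.2 L 34.9 R -17.4 w 52.3 mid 8.7
  row 118 u22 577.9 L 35.2 R -17.5 w 52.7 mid 8.8
  row 150 u22 548.0 L 21.6 R -4.2 w 25.8 mid 8.7
  row 158 u22 540.2 L 21.8 R -5.1 w 27.0 mid 8.4
  row 190 u22 508.0 L 22.7 R -5.0 w 27.7 mid 8.9
  row 198 u22 499.6 L 21.9 R -5.0 w 26.9 mid 8.5
  row 206 u22 491.1 L 22.2 R -4.0 w 26.
[... 893 characters left out ...]
0.8 mid -117.2
  row 109 u22 586.3 L -86.3 R -147.6 w 61.2 mid -117.0
  row 125 u22 571.8 L -104.2 R -129.3 w 25.0 mid -116.8
  row 141 u22 556.8 L -104.6 R -130.0 w 25.4 mid -117.3
  row 157 u22 541.4 L -105.0 R -129.7 w 24.7 mid -117.4
  row 173 u22 525.6 L -104.5 R -129.5 w 25.0 mid -117.0
  row 189 u22 509.3 L -104.9 R -129.2 w 24.3 mid -117.1
  row 205 u22 492.5 L -104.3 R -130.0 w 25.7 mid -117.2
  top u [600.1 607.9 607.9 607.9 607.9 608.  608.  608.  608.  608.  608. ]
  bot u [582.4 582.4 486.1 487.3 487.3 487.3 536.9 582.5 582.5 582.5 583.5]
----
[0, 0, 0] [250.7 255.3]
[0, 0, 42.7] [341.7 255.3]
[0, 0, -42.7] [159.5 255.2]
[-13, 0, 42.7] [349.6 269.8]
[-13, 0, -42.7] [152.  269.7]
```

Emit:
{"fn": "step_arm", "kwargs": {
  "rows": [
    [-22, 48, -7, 0, 0, -0.08, 85],
    [-44, 96, -14, 0, 0, -0.16, 85],
    [-66, 144, -21, 0, 0, -0.24, 85],
    [-88, 192, -28, 0, 0, -0.32, 85],
    [-110, 240, -35, 0, 0, -0.4, 85],
    [-132, 290, -42, 0, 0, -0.48, 85],
    [-152, 337, -50, 0, 0, -0.547, 85],
    [-152, 337, -50, 0, 0, -0.547, 85]
  ]
}}

```text
clock: 3.2
eef_pos: [376.3, 359.7, 149.6]
tcp_rot: [-2.041, 1.569, 2.185]
contact_force: [0.2, -1.0, 0.3]
opening: 0.993
```

```bash
python3 -c "
from h import *
pose();grab('wrist','w2.png')"
```

```text
t 3.2 tcp [376.3 359.7 149.6] jaw -117.85 x [-0.001  0.001 -1.   ] F [ 0.2 -1.   0.3] open 84.8 q6 2.81
```

View pics/w2.png

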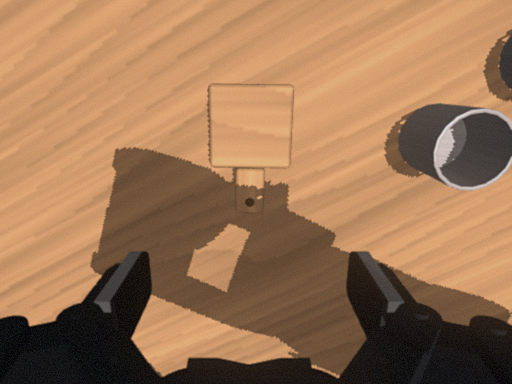

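```bash
cat > stand.py <<'E'
from h import *
d=np.load("last_wrist.npz"); P,D,K,T=[d[k] for k in "PDKT"]
C=cloud(K,T,D)
m=((C[...,2]>16)&(C[...,2]<28)).astype(np.uint8)
m=cv2.morphologyEx(m,cv2.MORPH_OPEN,np.ones((3,3)))
n,l,st,c=cv2.connectedComponentsWithStats(m)
for i in range(1,n):
    if st[i,4]>1000: print(i,st[i],c[i].round(1))
i=1+np.argmax(st[1:,4]); mm=(l==i)
print("z",np.median(C[mm][:,2]))
# square only via opening with big kernel
sq=cv2.morphologyEx(mm.astype(np.uint8),cv2.MORPH_OPEN,np.ones((45,45)))
def cast(pts,z):
    dd=np.c_[(pts[:,0]-K[0,2])/K[0,0],(pts[:,1]-K[1,2])/K[1,1],np.ones(len(pts))]@T[:3,:3].T
    return (T[:3,3]+dd*((z-T[2,3])/dd[:,2])[:,None])[:,:2]
for nm,q in(("sq",sq),("all",mm.astype(np.uint8))):
    ct=max(cv2.findContours(q,cv2.RETR_EXTERNAL,cv2.CHAIN_APPROX_NONE)[0],key=cv2.contourArea)[:,0].astype(float)
    rc=cv2.minAreaRect(cast(ct,22).astype(np.float32)); print(nm,rc, cv2.boundingRect(ct.astype(np.int32)))
E
python3 stand.py
```

```text
1 [ 208   84   86  129 8175] [250.2 134.9]
z 22.29283742836384Traceback (most recent call last):
  File "stand.py", line 17, in <module>
    ct=max(cv2.findContours(q,cv2.RETR_EXTERNAL,cv2.CHAIN_APPROX_NONE)[0],key=cv2.contourArea)[:,0].astype(float)
       ~~~^^^^^^^^^^^^^^^^^^^^^^^^^^^^^^^^^^^^^^^^^^^^^^^^^^^^^^^^^^^^^^^^^^^^^^^^^^^^^^^^^^^^
ValueError: max() iterable argument is empty
```

```bash
sed -i 's/^sq=.*/mm=cv2.morphologyEx(mm.astype(np.uint8),cv2.MORPH_CLOSE,np.ones((9,9))); sq=cv2.morphologyEx(mm,cv2.MORPH_OPEN,np.ones((45,45)))/' stand.py; python3 stand.py
```

```text
1 [ 208   84   86  129 8175] [250.2 134.9]
z 22.29283742836384
sq ((414.82342529296875, 339.2562561035156), (65.30872344970703, 64.68661499023438), 62.178226470947266) (209, 84, 83, 84)
all ((397.60699462890625, 348.4740905761719), (65.35343933105469, 104.45635986328125), 61.48121643066406) (208, 84, 86, 129)
```

Emit:
{"fn": "step_arm", "kwargs": {
  "rows": [
    [20, -10, -30, 0, 0, -0.006, 85],
    [38.5, -20.4, -60, 0, 0, -0.006, 85],
    [38.5, -20.4, -90, 0, 0, -0.006, 85],
    [38.5, -20.4, -120, 0, 0, -0.006, 85],
    [38.5, -20.4, -135, 0, 0, -0.006, 85],
    [38.5, -20.4, -145, 0, 0, -0.006, 85],
    [38.5, -20.4, -145, 0, 0, -0.006, 85],
    [38.5, -20.4, -145, 0, 0, -0.006, 85]
  ]
}}

```text
clock: 4.25
eef_pos: [416.0, 338.1, 5.6]
tcp_rot: [-2.907, 1.57, 1.313]
contact_force: [-0.5, 0.3, 0.3]
opening: 0.997
```

```bash
python3 -c "
from h import *
cmd([414.8,339.3,4],-118.2)
P,D,K,T=grab('wrist','w3.png')
C=cloud(K,T,D)
for u,v in ((145,258),(140,275),(352,258),(360,275)): print(C[v,u].round(1))
"
```

```text
t 4.25 tcp [416.  338.1   5.6] jaw -118.19 x [ 0.     0.001 -1.   ] F [-0.5  0.3  0.3] open 85.2 q6 2.74
-> [-1.2  1.2 -1.6] [-0.0012  0.0003 -0.0002]
[443.1 373.2  22.9]
[440.2 374.7  30.6]
[402.6 297.7  22.5]
[402.3 298.3  34.7]
```

View pics/w3.png

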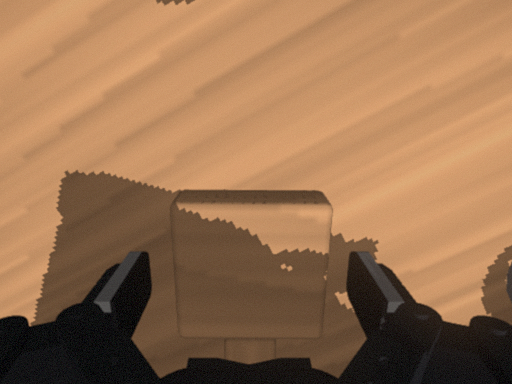

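Emit:
{"fn": "step_arm", "kwargs": {
  "rows": [
    [-1.2, 1.2, -1.6, 0, 0, 0, 85],
    [-1.2, 1.2, -1.6, 0, 0, 0, 85],
    [-1.2, 1.2, -1.6, 0, 0, 0, 60],
    [-1.2, 1.2, -1.6, 0, 0, 0, 60],
    [-1.2, 1.2, -1.6, 0, 0, 0, 60],
    [-1.2, 1.2, -1.6, 0, 0, 0, 60],
    [-1.2, 1.2, -1.6, 0, 0, 0, 60],
    [-1.2, 1.2, -1.6, 0, 0, 0, 60]
  ],
  "force": 50
}}

```text
clock: 5.3
eef_pos: [414.8, 339.5, 4.5]
tcp_rot: [-2.992, 1.569, 1.228]
contact_force: [-1.8, -1.0, 6.8]
opening: 0.755
```

```bash
python3 -c "
from h import *
pose()
P,D,K,T=grab('wrist','w4.png')
"
```

```text
t 5.3 tcp [414.8 339.5   4.5] jaw -118.18 x [ 0.001  0.001 -1.   ] F [-1.8 -1.   6.8] open 64.5 q6 2.74
```

View pics/w4.png

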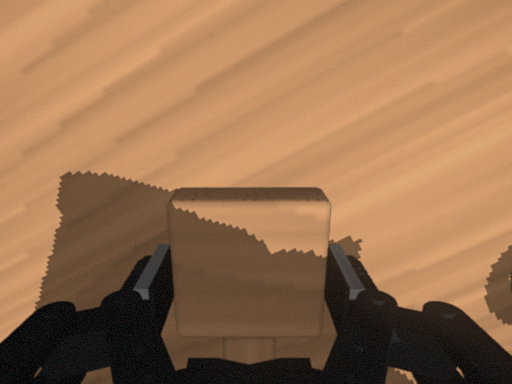

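Emit:
{"fn": "step_arm", "kwargs": {
  "rows": [
    [0, 0, 10, 0, 0, 0, 60],
    [0, 0, 30, 0, 0, 0, 60],
    [0, 0, 60, 0, 0, 0, 60],
    [0, 0, 90, 0, 0, 0, 60],
    [0, 0, 120, 0, 0, 0, 60],
    [0, 0, 120, 0, 0, 0, 60],
    [0, 0, 120, 0, 0, 0, 60],
    [0, 0, 120, 0, 0, 0, 60]
  ]
}}

```text
clock: 6.35
eef_pos: [414.1, 338.9, 123.4]
tcp_rot: [-1.151, 1.57, 3.069]
contact_force: [0.0, 0.1, -1.7]
opening: 0.759
```

```bash
python3 -c "
from h import *
cmd([561.1,128.6,125],-86.65)
P,D,K,T=grab('wrist','w5.png')
C=cloud(K,T,D)
m=((D>0)&(D<175)).astype(np.uint8); m[:150]=0
s=r.sense()
for v in (215,230,250,280,310): print([C[v,u].round(1).tolist() for u in (200,250,300)])
"
```

```text
t 6.35 tcp [414.1 338.9 123.4] jaw -118.19 x [-0.001  0.    -1.   ] F [ 0.   0.1 -1.7] open 64.8 q6 2.74
-> [ 147.  -210.3    1.6] [ 2.000e-04 -1.100e-03  5.504e-01]
[[447.1, 344.0, 141.2], [437.9, 326.5, 141.5], [428.3, 309.2, 140.6]]
[[441.7, 347.1, 141.7], [432.2, 329.6, 141.4], [423.2, 311.9, 142.3]]
[[433.9, 351.8, 141.2], [424.4, 333.7, 141.3], [415.1, 315.7, 142.0]]
[[421.6, 359.2, 140.6], [411.8, 340.5, 140.8], [401.7, 321.9, 140.7]]
[[409.1, 366.5, 141.2], [398.7, 347.4, 141.0], [389.2, 328.1, 141.9]]
```

View pics/w5.png

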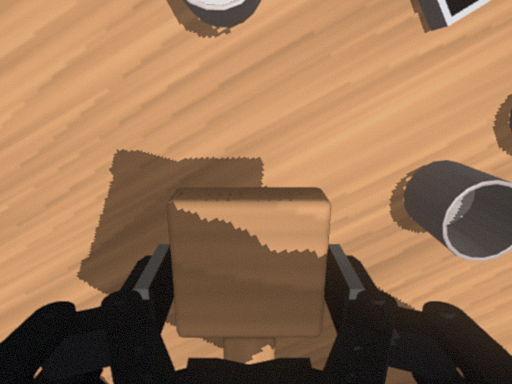

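```bash
python3 -c "
from h import *
d=np.load('last_wrist.npz'); P,D,K,T=[d[k] for k in 'PDKT']
g=cv2.cvtColor(P,cv2.COLOR_RGB2GRAY)
print(g[185:210,200],g[185:210,310]); print(g[328:345,200]); print(g[320,165:185],g[320,315:335])
s,M=pose()
for u,v in((170,201),(330,201),(177,338),(323,338),(250,201),(250,338)):
    w=ray(K,T,u,v,141.2); print((u,v),w.round(1),(M.T@(w-s['eef_pos'])).round(1))
"
```

```text
[ 88  89  76  70  71  70  72  72  77  75  73  76  79  79  88 104 119 134
 143 150 150 155 160 167 164] [171 163 105  71  76  79  76  74  77  76  83  85  87  89  95 113 129 147
 154 160 165 171 176 176 181]
[ 94  96  97  95  98  98  97  92  80  84 122 153 157 151 153 155 156]
[38 74 82 82 82 83 78 81 84 77 73 79 83 86 83 90 92 93 85 87] [85 84 89 84 77 80 78 72 80 88 88 84 88 93 91 91 85 51 28 16]
t 6.4 tcp [414.2 339.  123.4] jaw -118.18 x [-0.001  0.    -1.   ] F [ 0.  -0.  -1.2] open 64.7 q6 2.74
(170, 201) [457.7 351.3 141.2] [-17.8  32.5 -31.4]
(330, 201) [428.3 296.3 141.2] [-17.8  32.6  30.9]
(177, 338) [401.2 383.  141.2] [-17.8 -32.2 -32.7]
(323, 338) [370.5 325.5 141.2] [-17.7 -32.2  32.5]
(250, 201) [443.  323.8 141.2] [-17.8  32.6  -0.2]
(250, 338) [385.9 354.3 141.2] [-17.8 -32.2  -0.1]
```

Emit:
{"fn": "step_arm", "kwargs": {
  "rows": [
    [21, -30, 0, 0, 0, 0.08, 60],
    [42, -60, 0, 0, 0, 0.16, 60],
    [63, -90, 0, 0, 0, 0.24, 60],
    [84, -120, 0, 0, 0, 0.32, 60],
    [105, -150, 0, 0, 0, 0.4, 60],
    [126, -180, 0, 0, 0, 0.48, 60],
    [146.9, -210.4, -15, 0, 0, 0.5502, 60],
    [146.9, -210.4, -30, 0, 0, 0.5502, 60]
  ]
}}

```text
clock: 7.4
eef_pos: [562.1, 126.7, 92.3]
tcp_rot: [-0.971, 1.57, -2.485]
contact_force: [-0.7, 0.1, -0.4]
opening: 0.754
```

```bash
python3 -c "
from h import *
cmd([561.1,128.6,40],-86.65)
"
```

```text
t 7.4 tcp [562.1 126.7  92.3] jaw -86.78 x [-0.001 -0.001 -1.   ] F [-0.7  0.1 -0.4] open 64.4 q6 1.73
-> [ -1.    1.9 -52.3] [ 0.0008 -0.001   0.0022]
```

Emit:
{"fn": "step_arm", "kwargs": {
  "rows": [
    [-1, 1.9, -15, 0, 0, 0.0022, 60],
    [-1, 1.9, -30, 0, 0, 0.0022, 60],
    [-1, 1.9, -45, 0, 0, 0.0022, 60],
    [-1, 1.9, -52, 0, 0, 0.0022, 60],
    [-1, 1.9, -57, 0, 0, 0.0022, 60],
    [-1, 1.9, -57, 0, 0, 0.0022, 60],
    [-1, 1.9, -57, 0, 0, 0.0022, 60],
    [-1, 1.9, -57, 0, 0, 0.0022, 60]
  ]
}}

```text
clock: 8.4
eef_pos: [561.4, 128.7, 35.7]
tcp_rot: [-0.501, 1.57, -2.013]
contact_force: [-0.1, -0.1, -0.9]
opening: 0.757
```

```bash
python3 -c "
from h import *
cmd([561.1,128.6,16],-86.65)
P,D,K,T=grab('wrist','w6.png')
"
```

```text
t 8.4 tcp [561.4 128.7  35.7] jaw -86.65 x [-0.    -0.001 -1.   ] F [-0.1 -0.1 -0.9] open 64.7 q6 1.74
-> [ -0.3  -0.1 -19.7] [ 0.0006 -0.0003  0.    ]
```

View pics/w6.png

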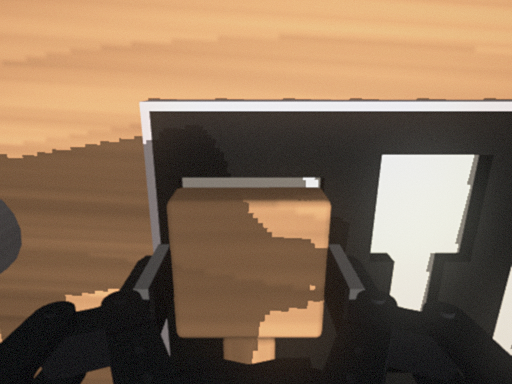

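Emit:
{"fn": "step_arm", "kwargs": {
  "rows": [
    [-0.3, -0.1, -6, 0, 0, 0, 60],
    [-0.3, -0.1, -10, 0, 0, 0, 60],
    [-0.3, -0.1, -13, 0, 0, 0, 60],
    [-0.3, -0.1, -16, 0, 0, 0, 60],
    [-0.3, -0.1, -18, 0, 0, 0, 60],
    [-0.3, -0.1, -20, 0, 0, 0, 60],
    [-0.3, -0.1, -20, 0, 0, 0, 60],
    [-0.3, -0.1, -20, 0, 0, 0, 60]
  ]
}}

```text
clock: 9.45
eef_pos: [561.0, 128.6, 16.5]
tcp_rot: [-0.565, 1.57, -2.078]
contact_force: [-3.8, -1.0, 9.8]
opening: 0.754
```

```bash
python3 -c "
from h import *
cmd([561.1,128.6,16],-86.65)
"
```

```text
t 9.45 tcp [561.  128.6  16.5] jaw -86.66 x [-0.    -0.001 -1.   ] F [-3.8 -1.   9.8] open 64.3 q6 1.74
-> [ 0.1  0.  -0.5] [ 0.0006 -0.0003  0.0001]
```

Emit:
{"fn": "step_arm", "kwargs": {
  "rows": [
    [0, 0, -1.5, 0, 0, 0, 60],
    [0, 0, -1.5, 0, 0, 0, 60],
    [0, 0, 0, 0, 0, 0, 85],
    [0, 0, 0, 0, 0, 0, 85],
    [0, 0, 0, 0, 0, 0, 85],
    [0, 0, 10, 0, 0, 0, 85],
    [0, 0, 40, 0, 0, 0, 85],
    [0, 0, 80, 0, 0, 0, 85]
  ]
}}

```text
clock: 10.45
eef_pos: [560.4, 128.4, 97.1]
tcp_rot: [-1.188, 1.569, -2.7]
contact_force: [-0.2, 0.2, -0.3]
opening: 0.995
```

```bash
python3 -c "
from h import *
cmd([561.1,128.6,60],-86.65)
P,D,K,T=grab('wrist','w7.png')
C=cloud(K,T,D)
for v in (200,240,280,320,350): print([C[v,u].round(1).tolist() for u in (215,250,290)])
"
```

```text
t 10.45 tcp [560.4 128.4  97.1] jaw -86.66 x [-0.002 -0.001 -1.   ] F [-0.2  0.2 -0.3] open 85.0 q6 1.74
-> [  0.7   0.2 -37.1] [ 0.001  -0.0021  0.0001]
[[564.9, 151.1, 34.7], [565.9, 128.7, 33.8], [567.5, 103.2, 34.2]]
[[536.8, 150.2, 34.7], [538.0, 127.0, 34.3], [539.8, 100.6, 34.9]]
[[498.6, 150.3, 22.3], [508.0, 125.2, 34.8], [501.7, 95.4, 22.1]]
[[463.5, 149.3, 22.0], [466.1, 122.7, 23.3], [467.5, 92.3, 22.9]]
[[415.2, 149.9, 0.3], [416.6, 119.6, -0.1], [418.0, 84.7, -0.9]]
```

View pics/w7.png

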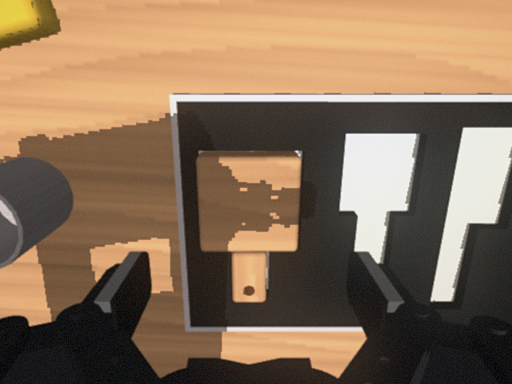

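Emit:
{"fn": "step_arm", "kwargs": {
  "rows": [
    [-10, 30, 20, 0, 0, 0, 85],
    [-22, 65, 40, 0, 0, 0, 85],
    [-35, 105, 53, 0, 0, 0, 85],
    [-48, 140, 53, 0, 0, 0, 85],
    [-55, 159, 53, 0, 0, 0, 85],
    [-55, 159, 53, 0, 0, 0, 85],
    [-55, 159, 53, 0, 0, 0, 85],
    [-55, 159, 53, 0, 0, 0, 85]
  ]
}}

```text
clock: 11.5
eef_pos: [508.8, 287.1, 155.4]
tcp_rot: [1.562, 1.566, 0.048]
contact_force: [0.8, 0.2, -0.4]
opening: 0.991
```

```bash
python3 -c "
from h import *
d=np.load('last_wrist.npz'); P,D,K,T=[d[k] for k in 'PDKT']
C=cloud(K,T,D); m=((C[...,2]>30)&(C[...,2]<39)&(C[...,0]>528)&(C[...,1]>60)).astype(np.uint8); m=cv2.morphologyEx(cv2.morphologyEx(m,cv2.MORPH_CLOSE,np.ones((7,7))),cv2.MORPH_OPEN,np.ones((5,5)))
q=C[(m>0)]; print('stand rect',cv2.minAreaRect(q[:,:2].astype(np.float32)), q.mean(0))
pose()
P,D,K,T=grab('wrist','w8.png')
C=cloud(K,T,D)
m=((C[...,2]>56)&(C[...,2]<68)&(D>0)); m[250:]=False
m=m.astype(np.uint8)
n,l,st,c=cv2.connectedComponentsWithStats(m)
for i in range(1,n):
  if st[i,4]>60:
    q=C[l==i]; print(st[i],q.mean(0).round(1),cv2.minEnclosingCircle(q[:,:2].astype(np.float32)))
"
```

```text
stand rect ((599.3938598632812, 188.84823608398438), (194.81678771972656, 140.40858459472656), 86.71270751953125) [571.44505109 148.82635788  34.84840492]
t 11.5 tcp [508.8 287.1 155.4] jaw -86.72 x [ 0.005  0.    -1.   ] F [ 0.8  0.2 -0.4] open 84.6 q6 2.03
[ 212   97   82   82 1149] [549.2 287.9  60. ] ((549.2389526367188, 287.9092102050781), 28.845090866088867)
```

View pics/w8.png

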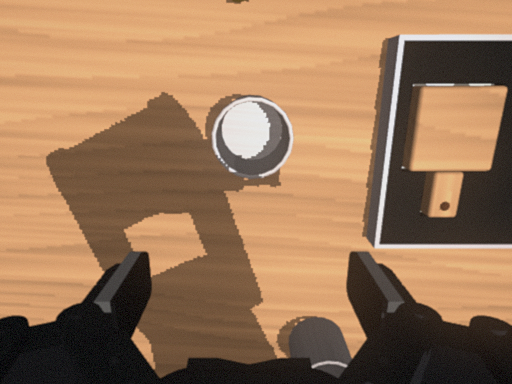

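Emit:
{"fn": "step_arm", "kwargs": {
  "rows": [
    [20, 0.4, -10, 0, 0, 0, 85],
    [40.4, 0.8, -25, 0, 0, 0, 85],
    [40.4, 0.8, -50, 0, 0, 0, 85],
    [40.4, 0.8, -75, 0, 0, 0, 85],
    [40.4, 0.8, -100, 0, 0, 0, 85],
    [40.4, 0.8, -125, 0, 0, 0, 85],
    [40.4, 0.8, -140, 0, 0, 0, 85],
    [40.4, 0.8, -140, 0, 0, 0, 85]
  ]
}}

```text
clock: 12.55
eef_pos: [549.1, 287.3, 14.1]
tcp_rot: [1.311, 1.568, -0.203]
contact_force: [-0.5, 0.3, -0.6]
opening: 0.996
```

```bash
python3 -c "
from h import *
cmd([549.2,287.9,15],-86.65)
"
```

```text
t 12.55 tcp [549.1 287.3  14.1] jaw -86.75 x [ 0.003 -0.001 -1.   ] F [-0.5  0.3 -0.6] open 85.1 q6 2.0
-> [0.1 0.6 0.9] [0.0006 0.0031 0.0017]
```

Emit:
{"fn": "step_arm", "kwargs": {
  "rows": [
    [0.1, 0.6, 0.9, 0, 0.003, 0.002, 85],
    [0.1, 0.6, 0.9, 0, 0.003, 0.002, 50],
    [0.1, 0.6, 0.9, 0, 0.003, 0.002, 50],
    [0.1, 0.6, 0.9, 0, 0.003, 0.002, 50],
    [0.1, 0.6, 0.9, 0, 0.003, 0.002, 50],
    [0.1, 0.6, 0.9, 0, 0.003, 0.002, 50],
    [0.1, 0.6, 20, 0, 0.003, 0.002, 50],
    [0.1, 0.6, 50, 0, 0.003, 0.002, 50]
  ],
  "force": 45
}}

```text
clock: 13.55
eef_pos: [548.6, 287.7, 64.9]
tcp_rot: [-0.791, 1.569, -2.303]
contact_force: [0.6, 0.9, -1.2]
opening: 0.667
```

```bash
python3 -c "
from h import *
cmd([561.1,128.6,100],-86.65)
"
```

```text
t 13.55 tcp [548.6 287.7  64.9] jaw -86.63 x [-0.001 -0.001 -1.   ] F [ 0.6  0.9 -1.2] open 57.0 q6 1.99
-> [  12.5 -159.1   35.1] [ 0.0013 -0.0012 -0.0004]
```

Emit:
{"fn": "step_arm", "kwargs": {
  "rows": [
    [0, 0, 25, 0, 0, 0, 50],
    [2, -20, 45, 0, 0, 0, 50],
    [4, -50, 45, 0, 0, 0, 50],
    [7, -85, 45, 0, 0, 0, 50],
    [10, -120, 45, 0, 0, 0, 50],
    [12.5, -150, 45, 0, 0, 0, 50],
    [12.5, -159, 45, 0, 0, 0, 50],
    [12.5, -159, 45, 0, 0, 0, 50]
  ]
}}

```text
clock: 14.55
eef_pos: [561.0, 128.0, 110.4]
tcp_rot: [-0.764, 1.569, -2.277]
contact_force: [0.6, -0.1, -1.3]
opening: 0.666
```

```bash
python3 -c "
from h import *
cmd([561.1,128.6,60],-86.65)
P,D,K,T=grab('wrist','w9.png')
C=cloud(K,T,D)
m=((C[...,2]>140)&(C[...,2]<165)&(D>0)).astype(np.uint8); 
n,l,st,c=cv2.connectedComponentsWithStats(m)
for i in range(1,n):
  if st[i,4]>60:
    q=C[l==i]; print(st[i],q.mean(0).round(1),cv2.minEnclosingCircle(q[:,:2].astype(np.float32)))
"
```

```text
t 14.55 tcp [561.  128.  110.4] jaw -86.71 x [-0.001 -0.001 -1.   ] F [ 0.6 -0.1 -1.3] open 56.8 q6 1.74
-> [  0.1   0.6 -50.4] [ 0.0011 -0.001   0.001 ]
[   53   225   355   139 12462] [566.2 130.2 151.3] ((569.219970703125, 134.09019470214844), 55.963985443115234)
[407 297  39  11 190] [576.3  76.3 163. ] ((576.239501953125, 75.43660736083984), 6.071283340454102)
```

View pics/w9.png

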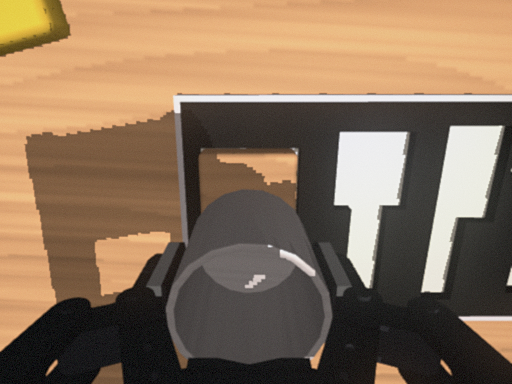

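```bash
python3 -c "
from h import *
d=np.load('last_wrist.npz'); P,D,K,T=[d[k] for k in 'PDKT']
print(ray(K,T,249,245,155.6), 'expect tcp x+29')
for z,v in ((34,150),(34,149)): print(ray(K,T,249,v,z))
print(ray(K,T,198,180,34),ray(K,T,299,180,34))
d=np.load('last_top.npz')
"
```

```text
[588.84429159 130.53375993 155.6       ] expect tcp x+29
[596.47710326 130.71321529  34.        ]
[597.13392643 130.75157529  34.        ]
[574.24551977 163.62030677  34.        ] [578.14507734  96.09654744  34.        ]
```

Emit:
{"fn": "step_arm", "kwargs": {
  "rows": [
    [1.5, 0.8, -15, 0, 0, 0.001, 50],
    [1.5, 0.8, -30, 0, 0, 0.001, 50],
    [1.5, 0.8, -45, 0, 0, 0.001, 50],
    [1.5, 0.8, -52, 0, 0, 0.001, 50],
    [1.5, 0.8, -57, 0, 0, 0.001, 50],
    [1.5, 0.8, -59, 0, 0, 0.001, 50],
    [1.5, 0.8, -60.5, 0, 0, 0.001, 50],
    [1.5, 0.8, -61.5, 0, 0, 0.001, 50]
  ]
}}

```text
clock: 15.6
eef_pos: [562.8, 129.6, 50.1]
tcp_rot: [-0.499, 1.57, -2.01]
contact_force: [-6.7, -1.2, 19.2]
opening: 0.669
```

```bash
python3 -c "
from h import *
cmd([562.5,128.8,49],-86.65)
"
```

```text
t 15.6 tcp [562.8 129.6  50.1] jaw -86.61 x [-0.    -0.001 -1.   ] F [-6.7 -1.2 19.2] open 57.1 q6 1.74
-> [-0.3 -0.8 -1.1] [ 0.0009 -0.0004 -0.0007]
```

Emit:
{"fn": "step_arm", "kwargs": {
  "rows": [
    [0, 0, 0, 0, 0, 0, 50],
    [0, 0, 0, 0, 0, 0, 72],
    [0, 0, 0, 0, 0, 0, 85],
    [0, 0, 0, 0, 0, 0, 85],
    [0, 0, 5, 0, 0, 0, 85],
    [0, 0, 30, 0, 0, 0, 85],
    [0, 0, 60, 0, 0, 0, 85],
    [0, 0, 95, 0, 0, 0, 85]
  ]
}}

```text
clock: 16.6
eef_pos: [562.5, 129.5, 146.0]
tcp_rot: [-0.879, 1.569, -2.391]
contact_force: [0.5, -0.5, 0.4]
opening: 0.995
```

```bash
cat > chk.py <<'E'
from h import *
pose()
import sys
P,D,K,T=grab('wrist',sys.argv[1])
C=cloud(K,T,D)
m=((C[...,2]>89)&(C[...,2]<100)&(D>0)); m[300:]=False
m=m.astype(np.uint8)
n,l,st,c=cv2.connectedComponentsWithStats(m)
for i in range(1,n):
  if st[i,4]>60:
    q=C[l==i]; print(st[i],q.mean(0).round(1),cv2.minEnclosingCircle(q[:,:2].astype(np.float32)))
E
python3 chk.py w10.png
```

```text
t 16.6 tcp [562.5 129.5 146. ] jaw -86.61 x [-0.001 -0.001 -1.   ] F [ 0.5 -0.5  0.4] open 85.0 q6 1.74
[ 202  167   94   90 1705] [562.5 130.6  93.4] ((562.5968017578125, 130.6871337890625), 29.10308837890625)
```

View pics/w10.png

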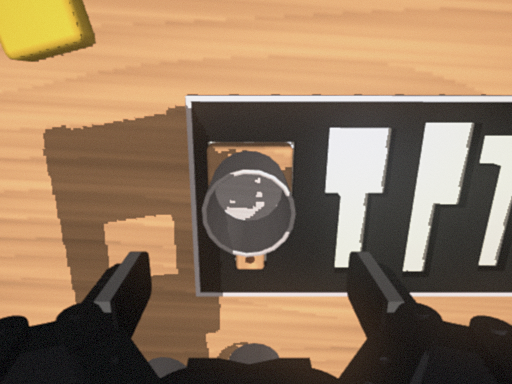

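Emit:
{"fn": "step_arm", "kwargs": {
  "rows": [
    [-8, -54, 10, 0, 0, 0.03, 85],
    [-16, -108, 10, 0, 0, 0.06, 85],
    [-24, -162, 10, 0, 0, 0.1, 85],
    [-32, -216, 10, 0, 0, 0.13, 85],
    [-40, -270, 10, 0, 0, 0.17, 85],
    [-48, -324, 10, 0, 0, 0.2, 85],
    [-57, -378, 8, 0, 0, 0.24, 85],
    [-57, -388, 4, 0, 0, 0.24, 85]
  ]
}}

```text
clock: 17.65
eef_pos: [507.6, -260.9, 155.0]
tcp_rot: [1.384, 1.565, 0.109]
contact_force: [0.5, 0.0, -0.3]
opening: 0.996
```

```bash
cat > tool.py <<'E'
from h import *
import sys
pose()
P,D,K,T=grab('wrist',sys.argv[1])
C=cloud(K,T,D)
m=((C[...,2]>7)&(C[...,2]<40)&(D>0)); m[245:]=False
m=cv2.morphologyEx(m.astype(np.uint8),cv2.MORPH_OPEN,np.ones((3,3)))
n,l,st,c=cv2.connectedComponentsWithStats(m)
for i in range(1,n):
  if st[i,4]>400:
    q=C[l==i]; rc=cv2.minAreaRect(q[:,:2].astype(np.float32)); print(st[i],np.round(rc[0],1),np.round(rc[1],1),round(rc[2],2),"z",np.percentile(q[:,2],[10,50,90]).round(1))
E
python3 tool.py w11.png
```

```text
t 17.65 tcp [ 507.6 -260.9  155. ] jaw -73.03 x [ 0.006  0.001 -1.   ] F [ 0.5  0.  -0.3] open 85.1 q6 0.79
[    0     0   123   180 19008] [538.  -88.1] [142.3  88.6] 3.73 z [12.2 21.9 23.1]
[ 357    0   77  149 5770] [ 618.8 -342.4] [110.5  57.1] 16.81 z [13.6 22.1 24.8]
[ 210   52   64  155 6238] [ 543.2 -247.1] [123.7  48. ] 21.71 z [17.5 18.9 24.4]
```

View pics/w11.png

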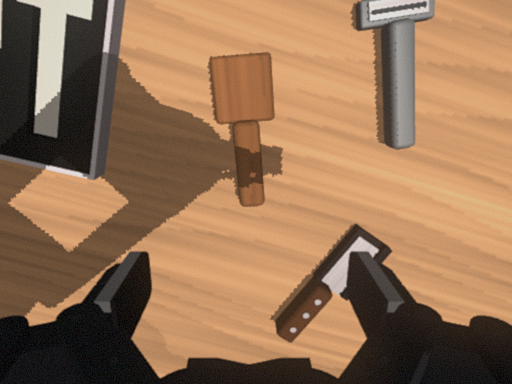

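```bash
cat > tool2.py <<'E'
from h import *
import sys
# usage: u v (seed pixel in comp) hz (head height) ; edges via contours cast at given z
d=np.load("last_wrist.npz"); P,D,K,T=[d[k] for k in "PDKT"]
u0,v0,zs=int(sys.argv[1]),int(sys.argv[2]),float(sys.argv[3])
C=cloud(K,T,D); m=((C[...,2]>7)&(C[...,2]<40)&(D>0)); m[int(sys.argv[4]) if len(sys.argv)>4 else 250:]=False
m=cv2.morphologyEx(m.astype(np.uint8),cv2.MORPH_OPEN,np.ones((3,3)))
n,l,st,c=cv2.connectedComponentsWithStats(m); mm=l==l[v0,u0]
for nm,k in(("handle",mm&(C[...,2]>zs)),("head",mm&(C[...,2]<zs-0.5))):
    k=cv2.morphologyEx(k.astype(np.uint8),cv2.MORPH_OPEN,np.ones((7,7)))
    nn,ll,ss,_=cv2.connectedComponentsWithStats(k)
    if nn<2: continue
    i=1+np.argmax(ss[1:,4]); q=C[ll==i]
    vx,vy,x0,y0=cv2.fitLine(q[:,:2].astype(np.float32),cv2.DIST_L2,0,.01,.01).ravel()
    rc=cv2.minAreaRect(q[:,:2].astype(np.float32))
    print(nm,ss[i],"z",np.median(q[:,2]).round(1),"line",np.degrees(np.arctan2(vy,vx)).round(2),"mean",q.mean(0).round(1),"rect",np.round(rc[0],1),np.round(rc[1],1),round(rc[2],2))
E
python3 tool2.py 240 90 21.5
```

```text
handle [ 234  122   29   85 1959] z 24.0 line 21.39 mean [ 521.4 -255.9   24. ] rect [ 519.9 -256.2] [71.2 20.2] 21.42
head [ 210   53   64   71 3955] z 18.3 line 33.48 mean [ 577.9 -233.6   18.3] rect [ 576.7 -233.8] [51.9 48. ] 21.39
```

```bash
python3 -c "
from h import *
cmd([533.9,-250.7,11],-68.6)"
```

```text
t 17.7 tcp [ 507.6 -260.2  154.3] jaw -73.03 x [ 0.005  0.001 -1.   ] F [-0.4 -0.1  0.1] open 84.9 q6 0.79
-> [  26.3    9.5 -143.3] [-0.0014  0.0048  0.0774]
```

Emit:
{"fn": "step_arm", "kwargs": {
  "rows": [
    [13, 5, -20, 0, 0.005, 0.04, 50],
    [26.3, 9.5, -45, 0, 0.005, 0.0774, 45],
    [26.3, 9.5, -70, 0, 0.005, 0.0774, 45],
    [26.3, 9.5, -95, 0, 0.005, 0.0774, 45],
    [26.3, 9.5, -120, 0, 0.005, 0.0774, 45],
    [26.3, 9.5, -135, 0, 0.005, 0.0774, 45],
    [26.3, 9.5, -140, 0, 0.005, 0.0774, 45],
    [26.3, 9.5, -140, 0, 0.005, 0.0774, 45]
  ]
}}

```text
clock: 18.7
eef_pos: [534.2, -250.5, 14.6]
tcp_rot: [2.813, 1.569, 1.616]
contact_force: [-0.2, -0.4, -0.0]
opening: 0.529
```

```bash
python3 -c "
from h import *
cmd([533.9,-250.7,11],-68.6)
grab('wrist','w12.png')"
```

```text
t 18.7 tcp [ 534.2 -250.5   14.6] jaw -68.59 x [-0.     0.001 -1.   ] F [-0.2 -0.4 -0. ] open 45.2 q6 0.75
-> [-0.3 -0.2 -3.6] [-0.0014 -0.0001 -0.0002]
```

View pics/w12.png

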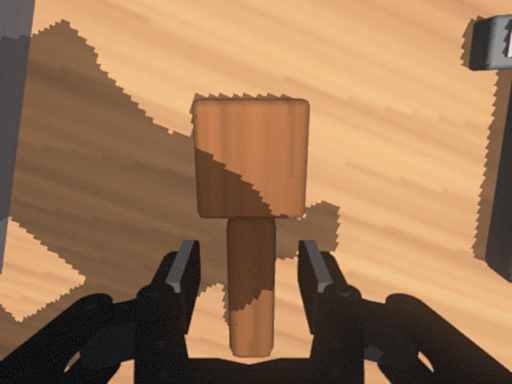

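Emit:
{"fn": "step_arm", "kwargs": {
  "rows": [
    [-0.3, -0.2, -3, 0, 0, 0, 45],
    [-0.3, -0.2, -3, 0, 0, 0, 14],
    [-0.3, -0.2, -3, 0, 0, 0, 14],
    [-0.3, -0.2, -3, 0, 0, 0, 14],
    [-0.3, -0.2, -3, 0, 0, 0, 14],
    [-0.3, -0.2, 10, 0, 0, 0, 14],
    [-0.3, -0.2, 40, 0, 0, 0, 14],
    [-0.3, -0.2, 80, 0, 0, 0, 14]
  ],
  "force": 60
}}

```text
clock: 19.75
eef_pos: [533.4, -250.6, 95.6]
tcp_rot: [-2.99, 1.569, 2.096]
contact_force: [0.3, -0.1, -1.8]
opening: 0.237
```

Emit:
{"fn": "step_arm", "kwargs": {
  "rows": [
    [0, 0, 10, 0, 0, 0, 14],
    [0, 0, 10, 0, 0, 0, 14],
    [0, 0, 10, 0, 0, 0, 14],
    [0, 0, 10, 0, 0, 0, 14],
    [0, 0, 10, 0, 0, 0, 14],
    [0, 0, 10, 0, 0, 0, 14],
    [0, 0, 10, 0, 0, 0, 14],
    [0, 0, 10, 0, 0, 0, 14]
  ]
}}

```text
clock: 20.75
eef_pos: [533.4, -250.6, 105.6]
tcp_rot: [-2.989, 1.569, 2.097]
contact_force: [-0.0, -0.1, -0.3]
opening: 0.236
```

```bash
cat > held.py <<'E'
from h import *
import sys
s,M=pose(); P,D,K,T=grab('wrist',sys.argv[1]); C=cloud(K,T,D)
L=(C-s['eef_pos'])@M   # tool coords
for v in range(60,375,10):
    print(v,[L[v,u].round(1).tolist() if D[v,u]<175 else None for u in (235,250,265)])
E
python3 held.py w13.png
```

```text
t 20.75 tcp [ 533.4 -250.6  105.6] jaw -68.59 x [-0.001  0.002 -1.   ] F [-0.  -0.1 -0.3] open 20.1 q6 0.75
60 [None, None, None]
70 [None, None, None]
80 [None, None, None]
90 [None, None, None]
100 [[-4.6, 70.9, -6.3], [-3.8, 70.9, -0.4], [-4.1, 70.9, 5.6]]
110 [[-5.8, 67.1, -6.3], [-5.7, 67.1, -0.4], [-5.4, 67.1, 5.6]]
120 [[-6.1, 63.3, -6.3], [-4.8, 63.2, -0.3], [-5.7, 63.3, 5.6]]
130 [[-6.7, 59.4, -6.3], [-6.3, 59.4, -0.3], [-4.8, 59.2, 5.7]]
140 [[-4.5, 55.1, -6.4], [-6.3, 55.4, -0.3], [-7.2, 55.5, 5.7]]
150 [[-5.2, 51.1, -6.5], [-5.4, 51.2, -0.3], [-5.9, 51.3, 5.8]]
160 [[-6.9, 47.3, -6.4], [-5.4, 47.0, -0.3], [-5.3, 47.0, 5.9]]
170 [[-6.4, 43.0, -6.5], [-5.7, 42.8, -0.3], [-5.4, 42.8, 5.9]]
180 [[-5.7, 38.5, -6.6], [-6.1, 38.6, -0.3], [-5.2, 38.4, 6.0]]
190 [[-4.8, 33.8, -6.7], [-5.4, 34.0, -0.3], [-6.4, 34.4, 6.0]]
200 [[-4.6, 29.3, -6.7], [-6.7, 30.0, -0.3], [-5.0, 29.4, 6.2]]
210 [[-5.3, 25.0, -6.8], [-5.9, 25.2, -0.3], [-5.1, 24.9, 6.2]]
220 [[-7.3, 21.1, -6.7], [-7.4, 21.2, -0.3], [-7.5, 21.2, 6.2]]
230 [[-11.3, 18.2, -6.6], [-11.6, 18.4, -0.3], [-10.8, 18.0, 6.1]]
240 [
[... 218 characters left out ...]
10.9, -1.0, -0.3], [-10.9, -1.0, 6.3]]
280 [[-11.3, -5.8, -6.9], [-11.8, -5.5, -0.3], [-11.0, -6.0, 6.4]]
290 [[-10.8, -11.3, -7.0], [-11.0, -11.1, -0.2], [-11.3, -10.9, 6.5]]
300 [[-12.3, -15.4, -7.0], [-12.4, -15.4, -0.2], [-11.4, -16.1, 6.5]]
310 [[-11.6, -21.2, -7.1], [-12.0, -21.0, -0.2], [-11.5, -21.3, 6.6]]
320 [[-11.1, -27.0, -7.1], [-12.3, -26.1, -0.2], [-11.2, -27.0, 6.7]]
330 [[-12.3, -31.6, -7.1], [-12.1, -31.8, -0.2], [-10.7, -32.9, 6.8]]
340 [[-12.3, -37.2, -7.2], [-13.1, -36.5, -0.2], [-11.2, -38.1, 6.9]]
350 [[-11.6, -43.6, -7.3], [-11.6, -43.6, -0.2], [-11.6, -43.6, 6.9]]
360 [None, [-9.8, -51.2, -0.2], None]
370 [[-78.0, 11.4, -4.2], [-78.1, 11.5, -0.6], [-77.7, 11.1, 3.0]]
```

View pics/w13.png

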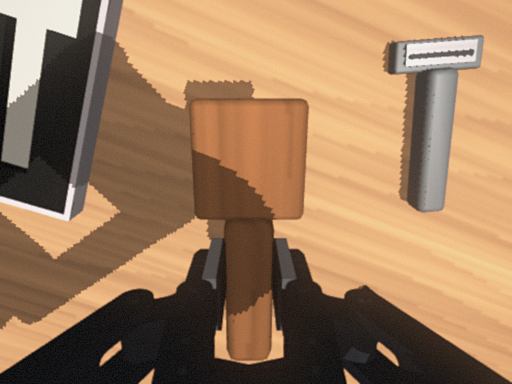

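Emit:
{"fn": "step_arm", "kwargs": {
  "rows": [
    [0, 42, 0, 0, 0, -0.05, 14],
    [0, 84, 0, 0, 0, -0.1, 14],
    [2, 126, 0, 0, 0, -0.15, 14],
    [3, 168, 0, 0, 0, -0.2, 14],
    [4, 210, 0, 0, 0, -0.25, 14],
    [4.7, 252, 0, 0, 0, -0.29, 14],
    [4.7, 290.8, -10, 0, 0, -0.315, 14],
    [4.7, 290.8, -30, 0, 0, -0.315, 14]
  ]
}}

```text
clock: 21.8
eef_pos: [539.0, 42.6, 76.2]
tcp_rot: [2.42, 1.568, 0.91]
contact_force: [-0.2, -0.5, -1.2]
opening: 0.236
```

```bash
python3 -c "
from h import *
cmd([538.1,40.2,46],-86.65)"
```

```text
t 21.8 tcp [539.   42.6  76.2] jaw -86.5 x [ 0.002  0.003 -1.   ] F [-0.2 -0.5 -1.2] open 20.2 q6 1.58
-> [ -0.9  -2.4 -30.2] [-0.0026  0.002  -0.0026]
```

Emit:
{"fn": "step_arm", "kwargs": {
  "rows": [
    [-0.9, -2.4, -10, -0.002, 0.002, -0.0026, 14],
    [-0.9, -2.4, -20, -0.002, 0.002, -0.0026, 14],
    [-0.9, -2.4, -28, -0.002, 0.002, -0.0026, 14],
    [-0.9, -2.4, -33, -0.002, 0.002, -0.0026, 14],
    [-0.9, -2.4, -36, -0.002, 0.002, -0.0026, 14],
    [-0.9, -2.4, -36, -0.002, 0.002, -0.0026, 14],
    [-0.9, -2.4, -36, -0.002, 0.002, -0.0026, 14],
    [-0.9, -2.4, -36, -0.002, 0.002, -0.0026, 14]
  ]
}}

```text
clock: 22.8
eef_pos: [538.3, 40.3, 40.4]
tcp_rot: [2.438, 1.57, 0.925]
contact_force: [0.7, -0.5, -1.5]
opening: 0.236
```

```bash
python3 -c "
from h import *
cmd([538.1,40.2,25],-86.65);grab('wrist','w14.png')"
```

```text
t 22.8 tcp [538.3  40.3  40.4] jaw -86.65 x [ 0.     0.001 -1.   ] F [ 0.7 -0.5 -1.5] open 20.2 q6 1.58
-> [ -0.2  -0.1 -15.4] [-0.0006  0.0005  0.    ]
```

View pics/w14.png

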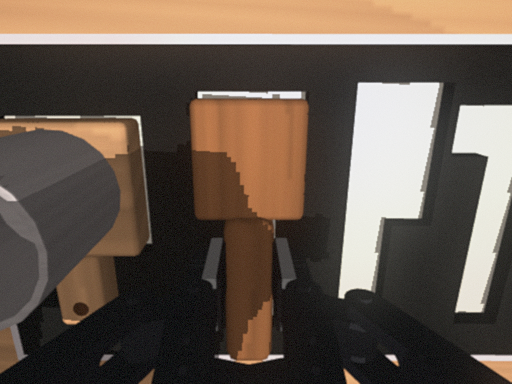

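```bash
python3 -c "
from h import *
for i in range(3):
  s=r.sense(); print(s['eef_pos'],s['tcp_rot'])
print(vision.camera_info('wrist')['tool_from_camera'],vision.camera_info('wrist')['K'])
P,D,K,T=grab('wrist'); s,M=pose(); print((M.T@(T[:3,3]-s['eef_pos'])), M.T@T[:3,:3])
"
```

```text
[538.20247089  40.25267451  40.37498886] [2.57143098 1.57011388 1.05909709]
[538.20247089  40.25267451  40.37498886] [2.57143098 1.57011388 1.05909709]
[538.20247089  40.25267451  40.37498886] [2.57143098 1.57011388 1.05909709]
[[-2.89468942e-05 -2.98254204e-01  9.54486474e-01 -1.43013263e+02]
 [ 5.22570830e-04 -9.54486349e-01 -2.98254149e-01  7.65345899e+01]
 [ 9.99999863e-01  4.90153258e-04  1.83488362e-04 -1.00116254e+00]
 [ 0.00000000e+00  0.00000000e+00  0.00000000e+00  1.00000000e+00]] [[339.93387808   0.         248.60897297]
 [  0.         339.93387808 190.44538786]
 [  0.           0.           1.        ]]
t 22.9 tcp [538.2  40.3  40.4] jaw -86.65 x [ 0.     0.001 -1.   ] F [ 0.2  1.2 -0.9] open 20.0 q6 1.58
[-143.04006836   76.54353002   -0.964215  ] [[-5.48344372e-05 -2.98212929e-01  9.54499369e-01]
 [ 4.97347954e-04 -9.54499261e-01 -2.98212867e-01]
 [ 9.99999875e-01  4.58365974e-04  2.00655020e-04]]
```

```bash
for k in 1 2; do python3 -c "
from h import *
for i in range(3):
  print(np.array(vision.camera_info('wrist')['tool_from_camera'])[:3,3], vision.camera_info('top')['origin'])
s=r.sense(); print(s['clock'])
"; done
```

```text
[-143.01325918   76.53456524   -1.00116232] [ 406.08626945  -18.05817808 1455.73817268]
[-143.01325918   76.53456524   -1.00116232] [ 406.08626945  -18.05817808 1455.73817268]
[-143.01325918   76.53456524   -1.00116232] [ 406.08626945  -18.05817808 1455.73817268]
22.9
[-143.01325918   76.53456524   -1.00116232] [ 406.08626945  -18.05817808 1455.73817268]
[-143.01325918   76.53456524   -1.00116232] [ 406.08626945  -18.05817808 1455.73817268]
[-143.01325918   76.53456524   -1.00116232] [ 406.08626945  -18.05817808 1455.73817268]
22.9
```

Emit:
{"fn": "step_arm", "kwargs": {
  "rows": [
    [-0.2, -1.2, -4, 0, 0, 0, 14],
    [-0.2, -1.2, -7, 0, 0, 0, 14],
    [-0.2, -1.2, -9, 0, 0, 0, 14],
    [-0.2, -1.2, -11, 0, 0, 0, 14],
    [-0.2, -1.2, -13, 0, 0, 0, 14],
    [-0.2, -1.2, -15, 0, 0, 0, 14],
    [-0.2, -1.2, -16, 0, 0, 0, 14],
    [-0.2, -1.2, -16, 0, 0, 0, 14]
  ]
}}

```text
clock: 23.9
eef_pos: [537.9, 39.0, 24.6]
tcp_rot: [2.776, 1.57, 1.263]
contact_force: [-1.2, 0.6, 3.3]
opening: 0.237
```

```bash
python3 -c "
from h import *
cmd([538.1,39,24.5],-86.65);grab('wrist','w15.png')"
```

```text
t 23.9 tcp [537.9  39.   24.6] jaw -86.65 x [ 0.     0.001 -1.   ] F [-1.2  0.6  3.3] open 20.3 q6 1.58
-> [ 0.2 -0.  -0.1] [-0.0006  0.0002  0.    ]
```

View pics/w15.png

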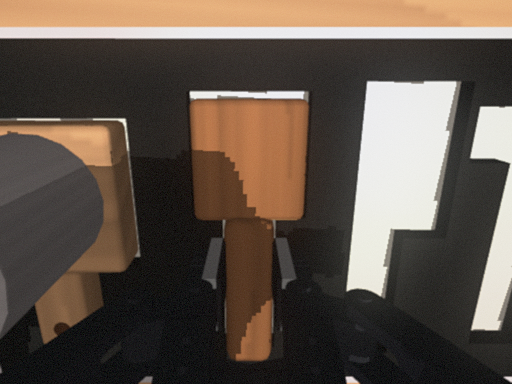

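Emit:
{"fn": "step_arm", "kwargs": {
  "rows": [
    [0, 0, -1, 0, 0, 0, 14],
    [0, 0, 0, 0, 0, 0, 40],
    [0, 0, 0, 0, 0, 0, 40],
    [0, 0, 5, 0, 0, 0, 40],
    [0, 0, 30, 0, 0, 0, 40],
    [0, 0, 60, 0, 0, 0, 40],
    [0, 0, 85, 0, 0, 0, 40],
    [0, 0, 85, 0, 0, 0, 40]
  ]
}}

```text
clock: 24.95
eef_pos: [539.4, 39.2, 111.5]
tcp_rot: [1.717, 1.567, 0.205]
contact_force: [0.3, 0.9, 0.2]
opening: 0.468
```

```bash
python3 -c "
from h import *
pose()
P,D,K,T=grab('wrist','w16.png'); C=cloud(K,T,D)
for v in range(100,380,15): print(v,[C[v,u].round(1).tolist() for u in (238,250,262)])"
```

```text
t 24.95 tcp [539.4  39.2 111.5] jaw -86.65 x [ 0.004  0.001 -1.   ] F [0.3 0.9 0.2] open 39.9 q6 1.58
100 [[606.1, 50.9, 30.1], [606.5, 43.2, 29.9], [607.0, 35.6, 31.2]]
115 [[596.7, 50.4, 30.2], [597.2, 42.7, 30.1], [597.8, 35.0, 31.7]]
130 [[587.3, 49.9, 31.6], [587.6, 42.1, 30.5], [588.1, 34.3, 31.0]]
145 [[577.2, 49.5, 30.2], [577.8, 41.5, 30.7], [578.3, 33.6, 30.8]]
160 [[567.2, 49.0, 30.6], [567.6, 40.9, 30.2], [568.1, 32.8, 30.2]]
175 [[558.1, 48.4, 35.6], [558.3, 40.4, 34.6], [558.2, 32.2, 32.4]]
190 [[547.8, 47.8, 35.9], [548.5, 39.8, 36.6], [548.6, 31.7, 35.6]]
205 [[536.9, 47.3, 35.3], [537.7, 39.1, 36.4], [537.6, 30.9, 34.7]]
220 [[526.1, 46.7, 35.9], [527.0, 38.5, 36.9], [526.5, 30.1, 34.6]]
235 [[514.8, 46.2, 36.0], [515.0, 37.8, 35.4], [515.6, 29.3, 35.6]]
250 [[502.7, 45.6, 35.1], [503.2, 37.0, 35.1], [503.6, 28.5, 34.8]]
265 [[490.6, 45.0, 34.9], [492.2, 36.4, 36.8], [490.8, 27.5, 33.5]]
280 [[469.8, 44.4, 21.4], [470.9, 35.1, 22.3], [471.5, 25.7, 22.4]]
295 [[441.6, 43.6, -0.1], [441.9, 33.2, -0.6], [443.0, 22.9, 0.2]]
310 [[426.6, 42.9, 0.2], [427.3, 32.4, 0.3], [427.0, 21.7, -0.9]]
325 [[410.7, 42.1, -0.1], [412.1, 31.4, 0.9], [411.8, 20.7, -0.3]]
340 [[395.2, 41.3, 0.8], [396.2, 30.5, 1.2], [396.4, 19.6, 0.7]]
355 [[378.4, 40.5, 0.7], [378.9, 29.4, 0.5], [378.9, 18.3, -0.3]]
370 [[549.9, 43.3, 189.5], [549.8, 40.4, 189.2], [549.7, 37.4, 189.0]]
```

View pics/w16.png

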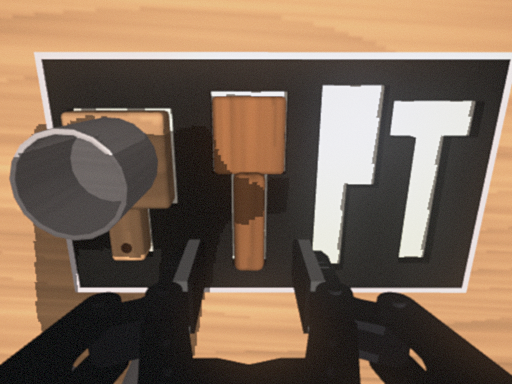

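Emit:
{"fn": "step_arm", "kwargs": {
  "rows": [
    [5, 0, -10, 0, 0, 0, 0],
    [5, 0, -25, 0, 0, 0, 0],
    [5, 0, -40, 0, 0, 0, 0],
    [5, 0, -55, 0, 0, 0, 0],
    [5, 0, -65, 0, 0, 0, 0],
    [5, 0, -72, 0, 0, 0, 0],
    [5, 0, -76, 0, 0, 0, 0],
    [5, 0, -77, 0, 0, 0, 0]
  ]
}}

```text
clock: 26.0
eef_pos: [543.4, 39.1, 35.9]
tcp_rot: [1.91, 1.569, 0.398]
contact_force: [-14.3, -1.3, 45.9]
opening: -0.001
```

```bash
python3 -c "
from h import *
pose()"
```

```text
t 26.0 tcp [543.4  39.1  35.9] jaw -86.65 x [ 0.002  0.001 -1.   ] F [-14.3  -1.3  45.9] open -0.1 q6 1.58
```

Emit:
{"fn": "step_arm", "kwargs": {
  "rows": [
    [0, 0, 30, 0, 0, 0, 0],
    [-5, -20, 70, 0, 0, -0.05, 30],
    [-25, -65, 100, 0, 0, -0.12, 85],
    [-45, -115, 119, 0, 0, -0.2, 85],
    [-65, -170, 119, 0, 0, -0.28, 85],
    [-85, -225, 119, 0, 0, -0.36, 85],
    [-105, -280, 119, 0, 0, -0.44, 85],
    [-125, -335, 119, 0, 0, -0.51, 85]
  ]
}}

```text
clock: 27.0
eef_pos: [417.8, -297.8, 155.4]
tcp_rot: [1.708, 1.568, -0.316]
contact_force: [0.9, 0.3, 0.1]
opening: 0.994
```

```bash
python3 -c "
from h import *
cmd([396,-351,155],-116)"
```

```text
t 27.0 tcp [ 417.8 -297.8  155.4] jaw -116.01 x [ 0.003 -0.001 -1.   ] F [0.9 0.3 0.1] open 84.9 q6 1.4
-> [-21.8 -53.2  -0.4] [0.001  0.003  0.0002]
```

Emit:
{"fn": "step_arm", "kwargs": {
  "rows": [
    [-10, -25, 0, 0, 0.003, 0, 85],
    [-18, -45, 0, 0, 0.003, 0, 85],
    [-21.8, -53.2, 0, 0, 0.003, 0, 85],
    [-21.8, -53.2, 0, 0, 0.003, 0, 85],
    [-21.8, -53.2, 0, 0, 0.003, 0, 85],
    [-21.8, -53.2, 0, 0, 0.003, 0, 85],
    [-21.8, -53.2, 0, 0, 0.003, 0, 85],
    [-21.8, -53.2, 0, 0, 0.003, 0, 85]
  ]
}}

```text
clock: 28.0
eef_pos: [396.1, -350.8, 155.4]
tcp_rot: [0.472, 1.57, -1.553]
contact_force: [-0.7, -0.7, 0.7]
opening: 0.99
```

```bash
python3 tool.py w17.png
```

```text
t 28.0 tcp [ 396.1 -350.8  155.4] jaw -115.99 x [ 0.    -0.001 -1.   ] F [-0.7 -0.7  0.7] open 84.6 q6 1.3
[ 221   53   59  165 5474] [ 422.5 -369.2] [ 40.1 132.1] 71.86 z [ 7.9 12.1 24.5]
```

View pics/w17.png

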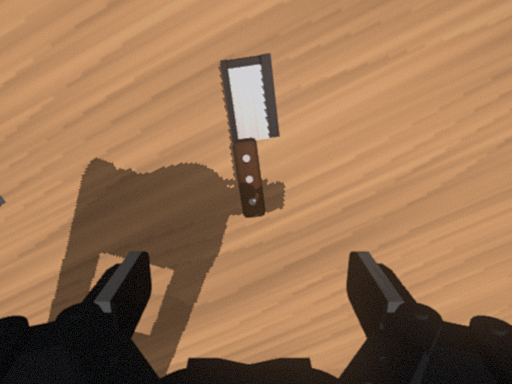

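```bash
python3 tool2.py 247 100 18; python3 -c "
import numpy as np
a=np.radians(-18.14);x=np.array([np.cos(a),np.sin(a)]);y=np.array([-x[1],x[0]])
O=np.array([422.5,-369.2])+10*y;print(O)
for s in(-10,-15,-20):print(s,O+s*x)
from h import *
info=np.array(vision.camera_info('wrist')['tool_from_camera']);print(info.round(4))"
```

```text
handle [ 233  140   32   78 1718] z 24.1 line -17.42 mean [ 397.4 -350.8   23.9] rect [ 395.6 -349.9] [20. 67.] 71.98
head [ 222   54   57   87 3088] z 9.1 line -25.18 mean [ 451.3 -380.3   10. ] rect [ 453.3 -379.3] [40.1 66.8] 71.85
[ 425.61339939 -359.69701393]
-10 [ 416.11041332 -356.58361454]
-15 [ 411.35892029 -355.02691485]
-20 [ 406.60742725 -353.47021515]
[[ 7.000000e-04 -2.984000e-01  9.544000e-01 -1.430148e+02]
 [ 5.000000e-04 -9.544000e-01 -2.984000e-01  7.605410e+01]
 [ 1.000000e+00  7.000000e-04 -5.000000e-04 -8.339000e-01]
 [ 0.000000e+00  0.000000e+00  0.000000e+00  1.000000e+00]]
```

```bash
python3 -c "
from h import *
cmd([414.3,-357.1,11],-108.1)"
```

```text
t 28.05 tcp [ 396.1 -350.8  155.4] jaw -115.99 x [ 0.    -0.001 -1.   ] F [-0.4  0.3  0.6] open 85.2 q6 1.3
-> [  18.2   -6.3 -144.4] [1.000e-03 1.000e-04 1.378e-01]
```

Emit:
{"fn": "step_arm", "kwargs": {
  "rows": [
    [10, -3, -20, 0, 0, 0.07, 50],
    [18.2, -6.3, -45, 0, 0, 0.138, 45],
    [18.2, -6.3, -70, 0, 0, 0.138, 45],
    [18.2, -6.3, -95, 0, 0, 0.138, 45],
    [18.2, -6.3, -120, 0, 0, 0.138, 45],
    [18.2, -6.3, -135, 0, 0, 0.138, 45],
    [18.2, -6.3, -140, 0, 0, 0.138, 45],
    [18.2, -6.3, -140, 0, 0, 0.138, 45]
  ]
}}

```text
clock: 29.05
eef_pos: [414.4, -357.3, 15.6]
tcp_rot: [0.545, 1.57, -1.342]
contact_force: [-0.0, -0.4, 0.4]
opening: 0.53
```

```bash
python3 -c "
from h import *
cmd([414.3,-357.1,11],-108.1)
grab('wrist','w18.png')"
```

```text
t 29.05 tcp [ 414.4 -357.3   15.6] jaw -108.09 x [ 0.    -0.001 -1.   ] F [-0.  -0.4  0.4] open 45.3 q6 1.17
-> [-0.1  0.2 -4.6] [ 0.0011  0.0003 -0.0002]
```

View pics/w18.png

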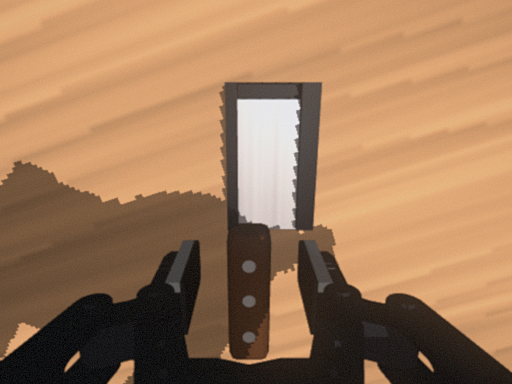

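Emit:
{"fn": "step_arm", "kwargs": {
  "rows": [
    [-0.1, 0.2, -4, 0, 0, 0, 45],
    [-0.1, 0.2, -4, 0, 0, 0, 12],
    [-0.1, 0.2, -4, 0, 0, 0, 12],
    [-0.1, 0.2, -4, 0, 0, 0, 12],
    [-0.1, 0.2, -4, 0, 0, 0, 12],
    [-0.1, 0.2, 10, 0, 0, 0, 12],
    [-0.1, 0.2, 40, 0, 0, 0, 12],
    [-0.1, 0.2, 80, 0, 0, 0, 12]
  ],
  "force": 60
}}

```text
clock: 30.1
eef_pos: [414.0, -356.8, 96.8]
tcp_rot: [-0.392, 1.57, -2.278]
contact_force: [0.7, -1.2, -1.6]
opening: 0.213
```

```bash
python3 held.py w19.png | grep -v None
```

```text
t 30.1 tcp [ 414.  -356.8   96.8] jaw -108.09 x [-0. -0. -1.] F [ 0.7 -1.2 -1.6] open 18.2 q6 1.17
90 [[0.3, 73.9, -6.5], [6.8, 73.8, -0.4], [6.2, 73.8, 5.9]]
100 [[0.3, 70.0, -6.5], [3.7, 69.9, -0.4], [4.0, 69.9, 5.9]]
110 [[-0.1, 66.1, -6.6], [3.8, 65.8, -0.4], [4.6, 65.7, 6.0]]
120 [[0.0, 62.0, -6.6], [5.2, 61.5, -0.4], [3.0, 61.7, 6.0]]
130 [[-0.3, 58.0, -6.6], [4.4, 57.4, -0.4], [3.3, 57.5, 6.0]]
140 [[-0.3, 53.8, -6.7], [4.7, 53.0, -0.4], [4.1, 53.1, 6.1]]
150 [[0.1, 49.5, -6.7], [4.6, 48.6, -0.4], [4.2, 48.7, 6.2]]
160 [[-0.2, 45.2, -6.8], [4.7, 44.1, -0.3], [5.3, 44.0, 6.3]]
170 [[-0.3, 40.8, -6.8], [3.1, 40.0, -0.3], [3.3, 39.9, 6.3]]
180 [[0.6, 36.1, -6.9], [4.2, 35.1, -0.3], [3.6, 35.2, 6.4]]
190 [[0.5, 31.5, -7.0], [4.3, 30.3, -0.3], [3.7, 30.5, 6.5]]
200 [[0.7, 26.8, -7.0], [3.8, 25.7, -0.3], [4.7, 25.4, 6.6]]
210 [[-0.3, 22.4, -7.0], [4.5, 20.6, -0.3], [3.5, 21.0, 6.6]]
220 [[0.8, 17.1, -7.1], [3.9, 15.8, -0.3], [4.1, 15.8, 6.7]]
230 [[-0.6, 12.8, -7.1], [-0.9, 12.9, -0.3], [1.7, 11.8, 6.6]]
240 [[-9.5, 12.1, -6.8], [-10.9, 12.7, -0.3], [-9.3, 12.0, 6.1]]
250 [[-11.1, 8
[... 174 characters left out ...]
, 6.3]]
280 [[-11.7, -6.2, -6.9], [-12.7, -5.7, -0.3], [-11.7, -6.3, 6.3]]
290 [[-12.8, -10.6, -6.9], [-12.7, -10.7, -0.3], [-10.9, -11.9, 6.4]]
300 [[-11.7, -16.5, -7.0], [-12.2, -16.2, -0.3], [-11.5, -16.7, 6.5]]
310 [[-12.4, -21.3, -7.1], [-11.7, -21.8, -0.3], [-11.9, -21.7, 6.5]]
320 [[-12.3, -26.8, -7.1], [-12.2, -26.9, -0.3], [-11.8, -27.2, 6.6]]
330 [[-11.1, -33.2, -7.3], [-11.7, -32.7, -0.3], [-11.8, -32.7, 6.7]]
340 [[-11.4, -38.7, -7.3], [-12.4, -37.8, -0.3], [-11.0, -39.0, 6.8]]
350 [[-11.8, -44.1, -7.4], [-12.2, -43.7, -0.3], [-11.7, -44.1, 6.9]]
360 [[-11.3, -50.4, -7.5], [-12.0, -49.7, -0.2], [-9.9, -51.8, 7.1]]
370 [[-77.4, 10.1, -4.2], [-78.1, 10.8, -0.6], [-78.3, 11.0, 3.0]]
```

View pics/w19.png

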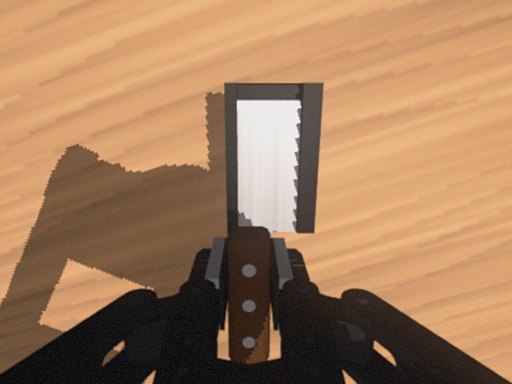

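Emit:
{"fn": "step_arm", "kwargs": {
  "rows": [
    [18, 48, 5, 0, 0, 0.05, 12],
    [36, 96, 5, 0, 0, 0.1, 12],
    [54, 144, 5, 0, 0, 0.16, 12],
    [72, 192, 0, 0, 0, 0.22, 12],
    [90, 240, 0, 0, 0, 0.28, 12],
    [108, 288, -5, 0, 0, 0.34, 12],
    [126, 336, -15, 0, 0, 0.374, 12],
    [126, 336.3, -35, 0, 0, 0.374, 12]
  ]
}}

```text
clock: 31.15
eef_pos: [544.7, -19.5, 68.2]
tcp_rot: [1.258, 1.56, -0.25]
contact_force: [-0.5, 0.4, -1.0]
opening: 0.212
```

```bash
python3 -c "
from h import *
cmd([540,-20.5,40],-86.65)"
```

```text
t 31.15 tcp [544.7 -19.5  68.2] jaw -86.43 x [ 0.01  -0.003 -1.   ] F [-0.5  0.4 -1. ] open 18.1 q6 1.47
-> [ -4.7  -1.  -28.2] [ 0.0027  0.0103 -0.0039]
```

Emit:
{"fn": "step_arm", "kwargs": {
  "rows": [
    [-4.7, -1, -10, 0.0027, 0.01, -0.004, 12],
    [-4.7, -1, -18, 0.0027, 0.01, -0.004, 12],
    [-4.7, -1, -24, 0.0027, 0.01, -0.004, 12],
    [-4.7, -1, -28, 0.0027, 0.01, -0.004, 12],
    [-4.7, -1, -28, 0.0027, 0.01, -0.004, 12],
    [-4.7, -1, -28, 0.0027, 0.01, -0.004, 12],
    [-4.7, -1, -28, 0.0027, 0.01, -0.004, 12],
    [-4.7, -1, -28, 0.0027, 0.01, -0.004, 12]
  ]
}}

```text
clock: 32.15
eef_pos: [540.1, -20.5, 40.3]
tcp_rot: [1.574, 1.57, 0.062]
contact_force: [-0.1, 0.1, -0.7]
opening: 0.213
```

```bash
python3 -c "
from h import *
cmd([540,-20.5,24],-86.65);grab('wrist','w20.png')"
```

```text
t 32.15 tcp [540.1 -20.5  40.3] jaw -86.65 x [ 0.001  0.    -1.   ] F [-0.1  0.1 -0.7] open 18.2 q6 1.47
-> [ -0.1   0.  -16.3] [-0.      0.0006  0.0001]
```

View pics/w20.png

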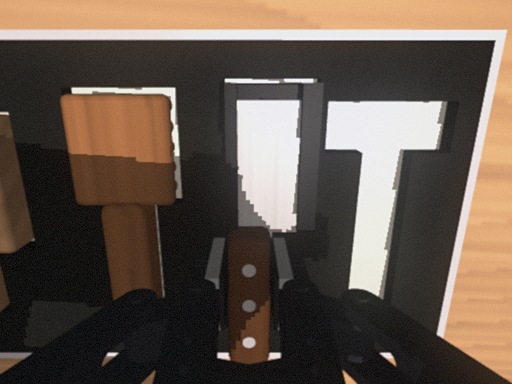

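Emit:
{"fn": "step_arm", "kwargs": {
  "rows": [
    [-0.2, -0.5, -4, 0, 0, 0, 12],
    [-0.2, -0.5, -7, 0, 0, 0, 12],
    [-0.2, -0.5, -9, 0, 0, 0, 12],
    [-0.2, -0.5, -11, 0, 0, 0, 12],
    [-0.2, -0.5, -13, 0, 0, 0, 12],
    [-0.2, -0.5, -15, 0, 0, 0, 12],
    [-0.2, -0.5, -16.3, 0, 0, 0, 12],
    [-0.2, -0.5, -16.3, 0, 0, 0, 12]
  ]
}}

```text
clock: 33.2
eef_pos: [539.8, -21.0, 24.5]
tcp_rot: [1.575, 1.57, 0.062]
contact_force: [-2.9, -0.4, 6.5]
opening: 0.217
```

```bash
python3 -c "
from h import *
cmd([540,-21,24],-86.65)"
```

```text
t 33.2 tcp [539.8 -21.   24.5] jaw -86.65 x [ 0.  0. -1.] F [-2.9 -0.4  6.5] open 18.5 q6 1.47
-> [ 0.2 -0.  -0.5] [-0.      0.0004 -0.    ]
```

Release, lift, close, then press.

Emit:
{"fn": "step_arm", "kwargs": {
  "rows": [
    [0, 0, -0.5, 0, 0, 0, 12],
    [0, 0, 0, 0, 0, 0, 36],
    [0, 0, 0, 0, 0, 0, 36],
    [0, 0, 5, 0, 0, 0, 36],
    [0, 0, 30, 0, 0, 0, 36],
    [0, 0, 50, 0, 0, 0, 36],
    [0, 0, 75, 0, 0, 0, 36],
    [0, 0, 75, 0, 0, 0, 0]
  ]
}}

```text
clock: 34.2
eef_pos: [541.3, -21.1, 101.4]
tcp_rot: [1.484, 1.567, -0.029]
contact_force: [-0.1, -0.0, -0.3]
opening: 0.223
```

```bash
python3 -c "
from h import *
pose()
P,D,K,T=grab('wrist','w21.png'); C=cloud(K,T,D)
for v in range(80,290,15): print(v,[C[v,u].round(1).tolist() for u in (238,250,262)])"
```

```text
t 34.2 tcp [541.3 -21.1 101.4] jaw -86.65 x [ 0.004 -0.    -1.   ] F [-0.1 -0.  -0.3] open 19.0 q6 1.47
80 [[617.0, -15.6, 244.7], [620.5, -16.3, 23.2], [620.9, -23.7, 23.0]]
95 [[611.2, -9.4, 24.8], [611.4, -16.9, 18.0], [611.9, -24.6, 16.8]]
110 [[602.0, -9.8, 23.9], [602.3, -17.4, 21.6], [602.6, -25.2, 20.2]]
125 [[592.7, -10.3, 24.8], [592.8, -18.0, 21.2], [593.1, -25.8, 20.2]]
140 [[583.1, -10.8, 24.7], [582.9, -18.6, 20.3], [583.4, -26.5, 20.6]]
155 [[573.2, -11.3, 24.4], [572.8, -19.2, 19.7], [573.5, -27.2, 21.3]]
170 [[563.0, -11.8, 24.0], [562.5, -19.8, 19.8], [562.8, -28.0, 19.0]]
185 [[552.9, -12.3, 25.0], [553.5, -20.3, 25.5], [552.4, -28.7, 19.8]]
200 [[545.9, -13.0, 35.7], [546.4, -20.7, 35.8], [546.4, -28.6, 34.6]]
215 [[535.8, -13.5, 36.5], [536.1, -21.3, 36.0], [536.4, -29.2, 35.6]]
230 [[524.7, -14.0, 35.4], [525.2, -22.0, 35.6], [525.0, -30.1, 34.0]]
245 [[513.7, -14.6, 35.4], [515.0, -22.6, 37.2], [513.6, -30.9, 33.3]]
260 [[502.4, -15.1, 35.5], [503.9, -23.3, 37.3], [502.0, -31.8, 33.1]]
275 [[490.5, -15.7, 35.2], [491.4, -24.0, 35.9], [489.5, -32.7, 31.9]]
```

View pics/w21.png

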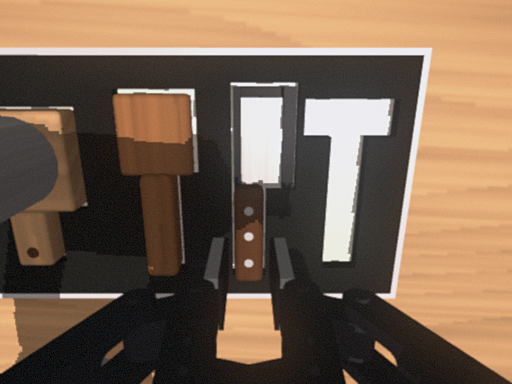

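Emit:
{"fn": "step_arm", "kwargs": {
  "rows": [
    [1, 0, -15, 0, 0, 0, 0],
    [1, 0, -30, 0, 0, 0, 0],
    [1, 0, -45, 0, 0, 0, 0],
    [1, 0, -55, 0, 0, 0, 0],
    [1, 0, -61, 0, 0, 0, 0],
    [1, 0, -64, 0, 0, 0, 0],
    [1, 0, -65.5, 0, 0, 0, 0],
    [1, 0, -66, 0, 0, 0, 0]
  ]
}}

```text
clock: 35.25
eef_pos: [541.4, -21.0, 36.0]
tcp_rot: [1.48, 1.569, -0.032]
contact_force: [-8.9, -0.1, 26.2]
opening: -0.002
```

```bash
python3 -c "
from h import *
cmd([572,-352,155],-73)"
```

```text
t 35.25 tcp [541.4 -21.   36. ] jaw -86.65 x [ 0.002 -0.    -1.   ] F [-8.9 -0.1 26.2] open -0.2 q6 1.47
-> [  30.6 -331.   119. ] [-2.000e-04  2.200e-03  2.382e-01]
```

Emit:
{"fn": "step_arm", "kwargs": {
  "rows": [
    [0, 0, 25, 0, 0, 0, 0],
    [2, -20, 65, 0, 0, 0.02, 30],
    [8, -70, 95, 0, 0, 0.06, 85],
    [14, -125, 119, 0, 0, 0.1, 85],
    [20, -180, 119, 0, 0, 0.14, 85],
    [26, -235, 119, 0, 0, 0.18, 85],
    [31, -285, 119, 0, 0, 0.22, 85],
    [35, -331, 119, 0, 0.002, 0.238, 85]
  ]
}}

```text
clock: 36.25
eef_pos: [576.5, -354.1, 155.4]
tcp_rot: [1.08, 1.57, -0.194]
contact_force: [1.2, -0.1, 0.2]
opening: 0.993
```

Emit:
{"fn": "step_arm", "kwargs": {
  "rows": [
    [0, 0, 0, 0, 0, 0, 85],
    [0, 0, 0, 0, 0, 0, 85],
    [0, 0, 0, 0, 0, 0, 85],
    [0, 0, 0, 0, 0, 0, 85],
    [0, 0, 0, 0, 0, 0, 85],
    [0, 0, 0, 0, 0, 0, 85],
    [0, 0, 0, 0, 0, 0, 85],
    [0, 0, 0, 0, 0, 0, 85]
  ]
}}

```text
clock: 37.25
eef_pos: [576.5, -354.1, 155.5]
tcp_rot: [1.01, 1.57, -0.264]
contact_force: [0.5, -0.1, -0.2]
opening: 0.997
```

```bash
python3 tool.py w22.png
```

```text
t 37.25 tcp [ 576.5 -354.1  155.5] jaw -72.99 x [ 0.001 -0.    -1.   ] F [ 0.5 -0.1 -0.2] open 85.1 q6 0.72
[ 216   45   73  148 4737] [ 623.  -349.6] [116.3  55.9] 26.09 z [14.4 22.6 24.8]
```

View pics/w22.png

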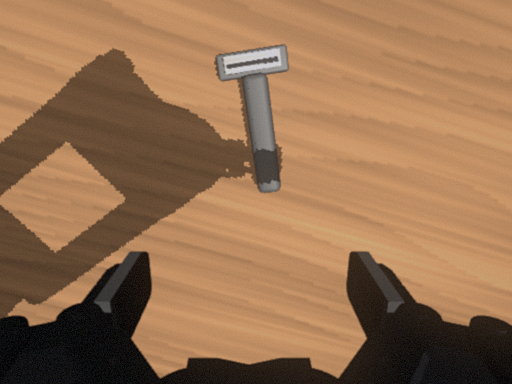

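```bash
python3 tool2.py 255 100 20.5
```

```text
handle [ 243   74   37  119 2620] z 24.0 line 25.38 mean [ 617.5 -351.5   23.9] rect [ 614.8 -352.9] [96.2 19. ] 25.33
head [ 217   45   71   36 1753] z 15.7 line -64.35 mean [ 665.8 -328.3   15.6] rect [ 666.1 -328.5] [20.  55.8] 25.41
```

```bash
python3 -c "
from h import *
cmd([629.1,-347.2,11],-64.6)"
```

```text
t 37.3 tcp [ 576.5 -354.1  155.4] jaw -73.0 x [ 0.001 -0.    -1.   ] F [ 0.6  0.3 -0. ] open 85.3 q6 0.72
-> [  52.6    6.9 -144.4] [0.0002 0.0011 0.1466]
```

Emit:
{"fn": "step_arm", "kwargs": {
  "rows": [
    [25, 3, -20, 0, 0, 0.07, 50],
    [52.6, 6.9, -45, 0, 0, 0.147, 45],
    [52.6, 6.9, -70, 0, 0, 0.147, 45],
    [52.6, 6.9, -95, 0, 0, 0.147, 45],
    [52.6, 6.9, -120, 0, 0, 0.147, 45],
    [52.6, 6.9, -135, 0, 0, 0.147, 45],
    [52.6, 6.9, -142, 0, 0, 0.147, 45],
    [52.6, 6.9, -142, 0, 0, 0.147, 45]
  ]
}}

```text
clock: 38.3
eef_pos: [629.1, -347.3, 13.5]
tcp_rot: [1.086, 1.57, -0.041]
contact_force: [-0.3, -0.6, -0.3]
opening: 0.528
```

```bash
python3 -c "
from h import *
cmd([629.1,-347.2,11],-64.6)
grab('wrist','w23.png')"
```

```text
t 38.3 tcp [ 629.1 -347.3   13.5] jaw -64.58 x [ 0.001 -0.    -1.   ] F [-0.3 -0.6 -0.3] open 45.1 q6 0.62
-> [-0.   0.1 -2.5] [ 0.      0.001  -0.0004]
```

View pics/w23.png

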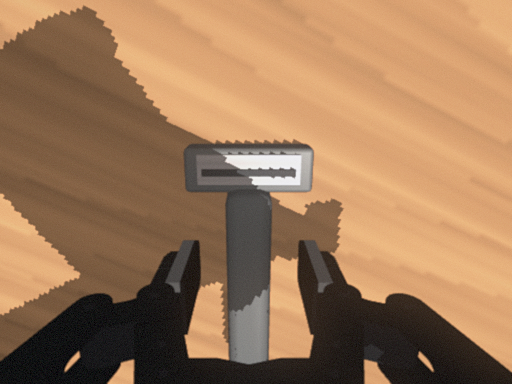

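Emit:
{"fn": "step_arm", "kwargs": {
  "rows": [
    [0, 0.1, -2, 0, 0, 0, 45],
    [0, 0.1, -2, 0, 0, 0, 12],
    [0, 0.1, -2, 0, 0, 0, 12],
    [0, 0.1, -2, 0, 0, 0, 12],
    [0, 0.1, -2, 0, 0, 0, 12],
    [0, 0.1, 10, 0, 0, 0, 12],
    [0, 0.1, 40, 0, 0, 0, 12],
    [0, 0.1, 80, 0, 0, 0, 12]
  ],
  "force": 60
}}

```text
clock: 39.35
eef_pos: [628.6, -346.8, 94.2]
tcp_rot: [3.097, 1.57, 1.97]
contact_force: [0.8, -0.1, -0.4]
opening: 0.213
```

```bash
python3 held.py w24.png | grep -v None
```

```text
t 39.35 tcp [ 628.6 -346.8   94.2] jaw -64.58 x [-0.     0.001 -1.   ] F [ 0.8 -0.1 -0.4] open 18.2 q6 0.62
150 [[-0.9, 50.4, -6.6], [-0.3, 50.3, -0.3], [-0.1, 50.2, 6.1]]
160 [[-3.4, 46.6, -6.6], [-3.0, 46.5, -0.3], [-3.9, 46.7, 6.0]]
170 [[-3.2, 42.3, -6.6], [-3.3, 42.3, -0.3], [-3.7, 42.4, 6.0]]
180 [[-3.7, 38.0, -6.6], [-4.0, 38.1, -0.3], [-3.0, 37.8, 6.2]]
190 [[-1.7, 32.9, -6.8], [-1.6, 32.9, -0.2], [-1.2, 32.8, 6.3]]
200 [[-9.5, 31.0, -6.5], [-10.7, 31.4, -0.3], [-9.0, 30.9, 6.0]]
210 [[-11.9, 27.5, -6.5], [-11.1, 27.2, -0.3], [-10.4, 26.9, 6.0]]
220 [[-11.1, 22.8, -6.5], [-11.3, 22.8, -0.3], [-10.0, 22.3, 6.1]]
230 [[-11.2, 18.2, -6.6], [-11.8, 18.5, -0.3], [-10.2, 17.8, 6.1]]
240 [[-11.5, 13.8, -6.6], [-11.3, 13.7, -0.3], [-10.1, 13.1, 6.2]]
250 [[-12.3, 9.5, -6.6], [-11.5, 9.1, -0.2], [-11.0, 8.8, 6.2]]
260 [[-11.7, 4.3, -6.7], [-11.5, 4.3, -0.2], [-10.7, 3.8, 6.3]]
270 [[-10.8, -1.0, -6.8], [-12.2, -0.2, -0.2], [-10.3, -1.4, 6.4]]
280 [[-10.3, -6.4, -6.9], [-11.8, -5.4, -0.2], [-12.1, -5.3, 6.4]]
290 [[-10.5, -11.4, -7.0], [-11.2, -10.9, -0.2], [-10.7, -11.3, 6.5]]
300 [[-11.4, -16.0, -7.0], [-11.0, -16.3, -0.2], [-10.0, -17.0, 6.6]]
310 [[-11.6, -21.2, -7.0], [-11.4, -21.3, -0.2], [-10.5, -22.0, 6.7]]
320 [[-10.9, -27.1, -7.1], [-11.2, -26.9, -0.2], [-9.7, -28.1, 6.8]]
330 [[-11.1, -32.5, -7.2], [-10.2, -33.3, -0.2], [-10.4, -33.1, 6.9]]
340 [[-11.8, -37.6, -7.2], [-11.1, -38.2, -0.2], [-9.5, -39.6, 7.0]]
350 [[-11.2, -43.9, -7.3], [-12.2, -43.0, -0.2], [-10.1, -44.9, 7.1]]
360 [[-10.8, -50.2, -7.4], [-11.4, -49.6, -0.1], [-9.8, -51.1, 7.2]]
370 [[-77.5, 10.9, -4.2], [-77.3, 10.8, -0.5], [-78.0, 11.4, 3.1]]
```

View pics/w24.png

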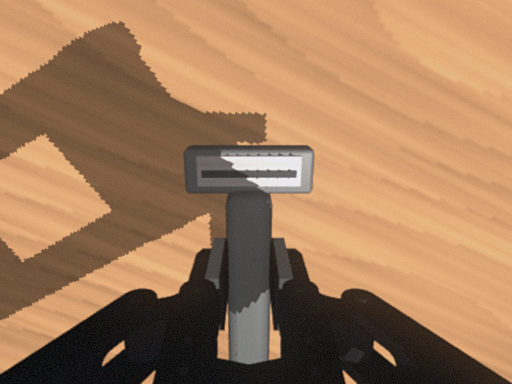

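Emit:
{"fn": "step_arm", "kwargs": {
  "rows": [
    [-10, 40, 5, 0, 0, -0.06, 12],
    [-20, 80, 5, 0, 0, -0.12, 12],
    [-31, 120, 5, 0, 0, -0.18, 12],
    [-42, 160, 5, 0, 0, -0.24, 12],
    [-53, 200, 0, 0, 0, -0.3, 12],
    [-64, 240, -5, 0, 0, -0.36, 12],
    [-69, 261, -15, 0, 0, -0.385, 12],
    [-69, 261, -35, 0, 0, -0.385, 12]
  ]
}}

```text
clock: 40.4
eef_pos: [563.0, -86.0, 66.8]
tcp_rot: [0.813, 1.562, -0.698]
contact_force: [0.2, -0.3, -0.7]
opening: 0.216
```

```bash
python3 -c "
from h import *
cmd([559.5,-85.7,40],-86.65)"
```

```text
t 40.4 tcp [563.  -86.   66.8] jaw -86.54 x [ 0.007 -0.006 -1.   ] F [ 0.2 -0.3 -0.7] open 18.5 q6 1.36
-> [ -3.5   0.3 -26.8] [ 0.0058  0.007  -0.0019]
```

Emit:
{"fn": "step_arm", "kwargs": {
  "rows": [
    [-3.5, 0.3, -10, 0.006, 0.007, -0.002, 12],
    [-3.5, 0.3, -18, 0.006, 0.007, -0.002, 12],
    [-3.5, 0.3, -24, 0.006, 0.007, -0.002, 12],
    [-3.5, 0.3, -27, 0.006, 0.007, -0.002, 12],
    [-3.5, 0.3, -27, 0.006, 0.007, -0.002, 12],
    [-3.5, 0.3, -27, 0.006, 0.007, -0.002, 12],
    [-3.5, 0.3, -27, 0.006, 0.007, -0.002, 12],
    [-3.5, 0.3, -27, 0.006, 0.007, -0.002, 12]
  ]
}}

```text
clock: 41.4
eef_pos: [559.5, -85.7, 39.9]
tcp_rot: [2.087, 1.571, 0.575]
contact_force: [0.4, 0.3, -0.7]
opening: 0.216
```

```bash
python3 -c "
from h import *
cmd([559.5,-85.7,24.5],-86.65);grab('wrist','w25.png')"
```

```text
t 41.4 tcp [559.5 -85.7  39.9] jaw -86.66 x [ 0.  0. -1.] F [ 0.4  0.3 -0.7] open 18.5 q6 1.36
-> [ -0.    0.  -15.4] [-0.0001  0.0002  0.0001]
```

View pics/w25.png

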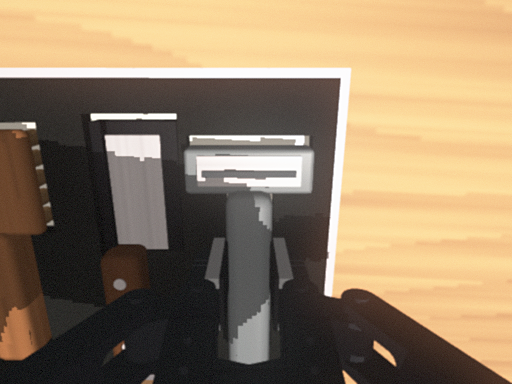

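Emit:
{"fn": "step_arm", "kwargs": {
  "rows": [
    [0, 0, -4, 0, 0, 0, 12],
    [0, 0, -7, 0, 0, 0, 12],
    [0, 0, -9, 0, 0, 0, 12],
    [0, 0, -11, 0, 0, 0, 12],
    [0, 0, -13, 0, 0, 0, 12],
    [0, 0, -15, 0, 0, 0, 12],
    [0, 0, -15.5, 0, 0, 0, 12],
    [0, 0, -15.5, 0, 0, 0, 12]
  ]
}}

```text
clock: 42.45
eef_pos: [559.5, -85.7, 24.8]
tcp_rot: [2.073, 1.571, 0.561]
contact_force: [-1.7, 1.1, 4.0]
opening: 0.215
```

Emit:
{"fn": "step_arm", "kwargs": {
  "rows": [
    [0, 0, -0.5, 0, 0, 0, 12],
    [0, 0, 0, 0, 0, 0, 36],
    [0, 0, 0, 0, 0, 0, 36],
    [0, 0, 5, 0, 0, 0, 36],
    [0, 0, 30, 0, 0, 0, 36],
    [0, 0, 50, 0, 0, 0, 36],
    [0, 0, 75, 0, 0, 0, 36],
    [0, 0, 75, 0, 0, 0, 0]
  ]
}}

```text
clock: 43.45
eef_pos: [561.0, -85.9, 101.8]
tcp_rot: [1.397, 1.567, -0.115]
contact_force: [0.7, 0.4, -0.1]
opening: 0.224
```

```bash
python3 -c "
from h import *
pose()
P,D,K,T=grab('wrist','w26.png'); C=cloud(K,T,D)
for v in range(80,290,15): print(v,[C[v,u].round(1).tolist() for u in (238,250,262)])"
```

```text
t 43.45 tcp [561.  -85.9 101.8] jaw -86.66 x [ 0.004 -0.    -1.   ] F [ 0.7  0.4 -0.1] open 19.1 q6 1.36
80 [[639.7, -73.8, 22.9], [640.2, -81.2, 21.9], [640.6, -88.7, 22.8]]
95 [[630.7, -74.2, 22.4], [631.2, -81.8, 22.2], [631.7, -89.3, 23.2]]
110 [[621.6, -74.7, 23.2], [622.0, -82.3, 23.1], [622.4, -90.0, 21.4]]
125 [[611.0, -74.9, 12.5], [611.6, -83.0, 13.7], [612.0, -91.1, 13.2]]
140 [[603.1, -75.7, 27.2], [603.7, -83.4, 28.3], [604.2, -91.0, 28.3]]
155 [[593.1, -76.2, 25.8], [593.5, -84.0, 25.6], [594.4, -91.7, 27.9]]
170 [[585.3, -76.8, 35.2], [585.9, -84.4, 35.9], [585.6, -92.2, 32.7]]
185 [[575.8, -77.4, 36.4], [576.0, -85.0, 35.7], [575.9, -92.8, 33.7]]
200 [[565.5, -77.8, 35.8], [566.1, -85.6, 36.4], [565.3, -93.6, 32.6]]
215 [[555.2, -78.4, 36.1], [555.6, -86.3, 35.9], [554.7, -94.4, 32.4]]
230 [[544.1, -78.9, 35.3], [544.4, -86.9, 34.8], [543.9, -95.1, 32.6]]
245 [[533.7, -79.5, 36.6], [533.8, -87.6, 35.9], [532.3, -96.0, 31.8]]
260 [[522.1, -80.0, 36.0], [522.7, -88.2, 36.3], [521.0, -96.8, 32.2]]
275 [[509.9, -80.6, 35.2], [511.1, -88.9, 36.3], [497.7, -99.1, 13.2]]
```

View pics/w26.png

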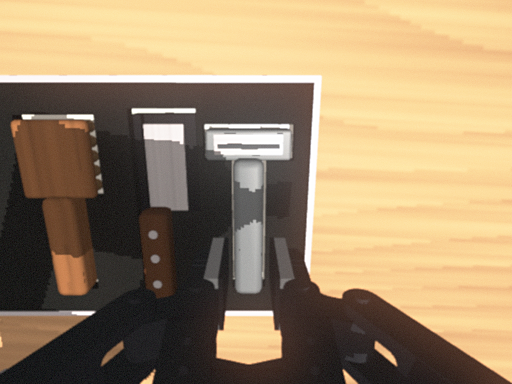

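Peeler home (handle top ≈36, head ≈26). Gentle confirming press.

Emit:
{"fn": "step_arm", "kwargs": {
  "rows": [
    [-1, 0, -15, 0, 0, 0, 0],
    [-1, 0, -30, 0, 0, 0, 0],
    [-1, 0, -45, 0, 0, 0, 0],
    [-1, 0, -55, 0, 0, 0, 0],
    [-1, 0, -61, 0, 0, 0, 0],
    [-1, 0, -64, 0, 0, 0, 0],
    [-1, 0, -65.7, 0, 0, 0, 0],
    [-1, 0, -66.2, 0, 0, 0, 0]
  ]
}}

```text
clock: 44.5
eef_pos: [559.2, -85.8, 36.0]
tcp_rot: [1.419, 1.569, -0.094]
contact_force: [-7.4, 1.7, 22.4]
opening: -0.001
```

Emit:
{"fn": "step_arm", "kwargs": {
  "rows": [
    [0, 0, 20, 0, 0, 0, 0],
    [-10, 20, 60, 0, 0, 0, 20],
    [-20, 50, 100, 0, 0, 0, 85],
    [-25, 80, 130, 0, 0, 0, 85],
    [-30, 105, 165, 0, 0, 0, 85],
    [-30, 105, 165, 0, 0, 0, 85],
    [-30, 105, 165, 0, 0, 0, 85],
    [-30, 105, 165, 0, 0, 0, 85]
  ]
}}

```text
clock: 45.5
eef_pos: [528.7, 18.6, 200.0]
tcp_rot: [0.873, 1.57, -0.64]
contact_force: [1.1, 0.0, -0.3]
opening: 0.999
```

```bash
python3 -c "
from h import *
pose();
P,D,K,T=grab('wrist','w27.png'); C=cloud(K,T,D)
m=((C[...,2]>90)&(C[...,2]<99)&(C[...,1]>90)&(D>0)&(C[...,0]>520)).astype(np.uint8)
n,l,st,c=cv2.connectedComponentsWithStats(m)
for i in range(1,n):
  if st[i,4]>60:
    q=C[l==i]; print(st[i],q.mean(0).round(1),cv2.minEnclosingCircle(q[:,:2].astype(np.float32)))
P,D,K,T=grab('top','top1.png'); grab('scene','scene1.png')
C=cloud(K,T,D)
for nm,lo,hi,bx in (('pots',50,70,None),):
  m=((C[...,2]>7)&(C[...,2]<150)&(C[...,0]>280)&(C[...,0]<800)&(abs(C[...,1])<500)&(D>0)).astype(np.uint8)
  n,l,st,c=cv2.connectedComponentsWithStats(m)
  for i in range(1,n):
    if st[i,4]>20: print(st[i],C[l==i].mean(0).round(1))
"
```

```text
t 45.5 tcp [528.7  18.6 200. ] jaw -86.69 x [ 0.001 -0.    -1.   ] F [ 1.1  0.  -0.3] open 85.3 q6 1.55
[  60   96   81   79 1278] [563.4 131.7  93.6] ((562.564453125, 130.35498046875), 29.153566360473633)
[193  99  25  29 570] [762.8 131.9  83.7]
[281 104  41  31 755] [ 762.5 -147.    26.3]
[237 109  20  24 299] [755.6  13.6  32.4]
[139 124  28  34 659] [692.6 289.4  28.9]
[ 273  159   25   63 1367] [551.7 -99.2  24.5]
[189 164  12  61 576] [545.5 160.5  30.3]
[ 215  195   48   28 1039] [491.1  35.4  23.8]
[166 256  23  21 256] [331.7 205.6  33.9]
```

View pics/w27.png

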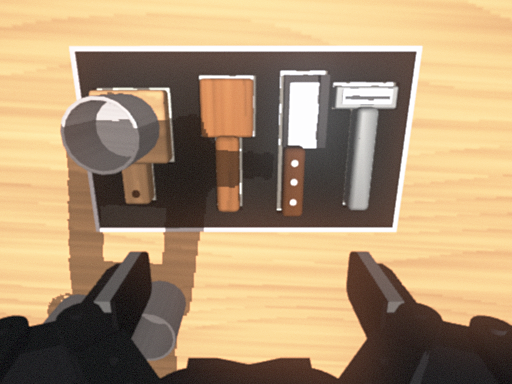

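View pics/scene1.png

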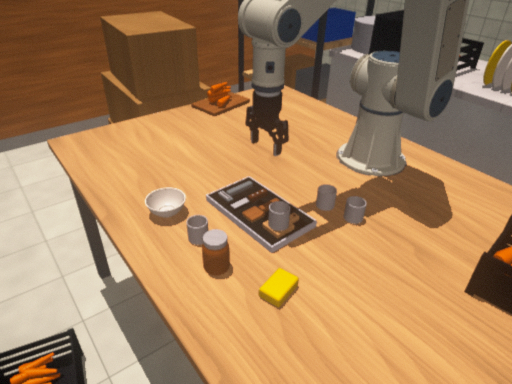

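View pics/top1.png

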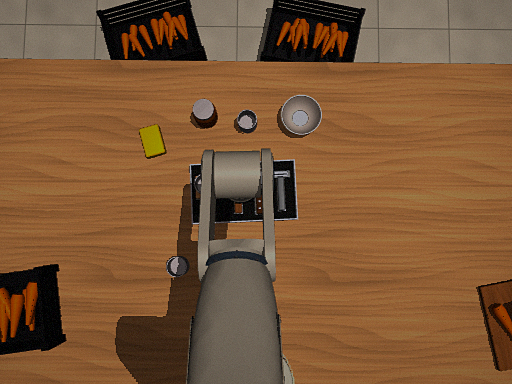

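```bash
python3 -c "
from h import *
d=np.load('last_wrist.npz'); P,D,K,T=[d[k] for k in 'PDKT']; C=cloud(K,T,D)
a=np.radians(3.35); Rt=np.array([[np.cos(a),-np.sin(a)],[np.sin(a),np.cos(a)]])
m=(C[...,2]>31)&(C[...,2]<38)&(D>0)&(C[...,1]>80)&(C[...,1]<175)&(C[...,0]>480)&(C[...,0]<610)
uv=C[m][:,:2]@Rt; z=C[m][:,2]
sq=uv[uv[:,0]>532]; tab=uv[(uv[:,0]<525)]
print('u range',np.percentile(uv[:,0],[0.5,1,99,99.5]),'right edge v',np.percentile(sq[:,1],[.5,1,2]),'tab v',np.percentile(tab[:,1],[1,50,99]),'z',np.median(z), 'z tab',np.median(C[m][:,2][uv[:,0]<525]))
print('pot uv',np.array([562.6,130.5])@Rt)
vv,uu=np.where(m); print(uu.min(),uu.max(),vv.min(),vv.max())
"
```

```text
u range [496.2804155  496.85610677 600.65034856 600.65577852] right edge v [63.54100904 63.62037662 63.77464388] tab v [ 84.44957293  95.43401216 107.40953946] z 34.09087041938972 z tab 34.11361362517181
pot uv [569.264427    97.40134572]
89 168 90 203
```

```bash
python3 -c "
from h import *
pose(); print(order.sign_off())"
```

```text
t 45.65 tcp [528.9  18.6 200.2] jaw -86.7 x [ 0.001 -0.    -1.   ] F [-0.5 -0.1  0.6] open 84.9 q6 1.55
the job is handed in; nothing more can be done
None
```

The tray is made up and the job was handed in at 45.7 s. I pressed the stand into its cut-out first and stood the leftmost pot on it. After that I inserted the brush, knife and peeler; all three were on the table.

**Last checks:**
- **Stand:** its top measures 34.1 mm (34 mm expected when home).
- **Pot:** upright, with its rim at 93.6 mm. It is about 1–2 mm off the centre of the square.
- **Tools:** the handle tops measure about 36 mm (36 mm expected). A closed-finger press on each one stopped at 36.0 mm. The press force was 46 N on the brush, 26 N on the knife and 22 N on the peeler. The brush press was harder than I intended, though well under the 120 N wrist limit. I took the 40 N limit to cover only the arm and gripper body, not the fingertips.
- **Bystanders:** before and after top views show the bowl, jar and sponge in place. At hand-in the arm was clear of everything, 200 mm up.

**Disagreements:** the wrist camera read about 1 mm too high in y, which I corrected while placing the tools. The knife's lengthwise position in the grip differed by about 1 mm between two measurements, so I used the middle value, and it fitted. The peeler lay turned about 10° from the first rough measurement, so I grasped it from a fresh look.

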